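Unhasp the levelling plate and wedge it just off its pads

TASK

On the green levelling fixture, swing the red hasp off the catch and fold it right down. Then take the orange wedge by its black grip, lay it on the fixture's green apron and push its thin end straight in under the plate's dark front lip until the plate has just lifted off its two brass rest pads, by about 5 mm at the lip (the lip is then over the red line on the wedge) and never by much more. Finish while still holding the wedge there, flat on the apron and carrying the plate, with your hand not touching the plate, and leave the other things on the bench where they are.

Things in the scene. Friction and masses are not known exactly. Their poses are not given: they have to be found in the camera images.
- fixture: Levelling fixture, fixed to the bench: green base 245x120 mm, 10 mm thick. Origin at bench level, z up; x is the way the wedge is pushed in, y points to the side with the hasp. Base: x -145 to +100, y -60 to +60 mm. The aluminium plate on it (x -55 to +86, y +-50 mm; at rest underside 20, top 34 mm above the bench) is hinged at its rear: x +85, z 27 mm.
- apron (a point): Middle of the flat apron in front of the mouth: fixture x -100, y 0, on its top, 10 mm above the bench. The apron runs from fixture x -145 to -55 mm, bare but for a screw head (4 mm high, 12 mm across, at x -132, y -49) and the hasp, which folds down onto it at y +30 to +55 mm: lay the wedge beside it, at about y -12.
- front_lip (a point): Dark steel lip along the plate's front edge, part of it, 10 (x) x 100 (y) x 14 (z) mm. Origin at its middle: fixture x -50, y 0, z 27 mm at rest. It rests near two brass pads 14 mm across (centres fixture x -45, y +-43 mm), which leave a mouth 72 mm wide and 10 mm high under it for the wedge.
- lip_edge (a point): Middle of the lower front edge of the plate's lip: fixture x -55, y 0, 20 mm above the bench at rest. It rises as the plate lifts.
- work_top (a point): Top of a brass test bar (18 mm across) clamped in a steel vee block on the plate (both fixed; fixture x +16 to +74, y -37 to +13 mm): 65 mm above the bench.
- catch_top (a point): Middle of the catch's top: a steel nib on the plate, 12 (x) x 16 (y) x 7.5 (z) mm, just behind the lip's front edge; fixture x -49, y +42, 41.5 mm above the bench.
- plate (a joint): Angle of the hinged plate, rad: 0 = lying on its pads, grows as the front lifts (5 mm at the lip = 0.036; the lip's edge is 140 mm from the hinge). It falls back if not carried; 4 to 7 N at the lip lift it. With the hasp on it can lift only about 2 mm.
- hasp (a joint): Angle of the hasp, rad: 0 = upright, its hook over the catch (starts within 0.12 of it), grows as it swings away from the plate (to fixture -x) and down; 1.55 = the stop, lying level over the apron. Light, with a little friction, so it stays where it is left (about 0.7 N at the tab moves it).
- hasp_hinge (a point): Hinge of the hasp on the apron, in front of the lip: fixture x -63, y +42, 14 mm above the bench; the hinge axis is parallel to the fixture's y.
- hasp_tip (a point): Middle of the hasp's top end. The hasp is a red flat strap 20 mm wide (along fixture y), 4 mm thick, 54 mm long from its hinge, so its top is 68 mm above the bench when upright. A steel hook, 16 mm wide, leaves it 29 to 33 mm from the hinge and reaches 17 mm back (to fixture +x) over the catch; the 21 mm above the hook is the tab to push or pinch.
- hopper_top (a point): Top of the front of the tall hopper rig that stands fixed at the back: it fills about world x 0.60 to 0.82, y -0.10 to +0.18 m, up to 0.30 m, with a knob standing out to x 0.55 at y -0.08, z 0.21. Keep hand and wrist clear: pass in front of it high. A toggle clamp (x 0.53 to 0.69, y 0.31 to 0.37 m) is 0.18 m tall.
- wedge: Loose orange levelling wedge, about 0.16 kg, 100 mm long (x), 30 mm wide (y), on the bench. Origin in the middle of its underside; x points to the thin end. 4 mm high there (x +50), rising evenly 1 in 5 to 24 mm at the heel (x -50). A red line crosses the slope 55 mm from the thin end, where it is 15 mm high: with the lip over it the lift is 5 mm.
- wedge_grip (a point): Where to take the wedge: inside its black ribbed grip block (20 mm along wedge x, 24 mm along wedge y, standing on the heel up to 62 mm above the underside), 39 mm behind the wedge's origin and 46 mm above its underside. Grasp across the 24 mm.
- tape_roll: Bystander, not to be disturbed: yellow roll of tape lying flat, 63 mm across, 19 mm high. Origin at the middle of its underside.
- driver_yellow: Bystander, not to be disturbed: screwdriver with a yellow handle, 31x183x29 mm, lying along its own y. Origin at the middle of its underside.
- bush_2: Bystander, not to be disturbed: plain steel bush, 29 mm across, 22 mm high, standing. Origin at the middle of its underside.
- marker_1: Bystander, not to be disturbed: blue marker pen, 14x129x12 mm, lying along its own y. Origin at the middle of its underside.
- brush: Bystander, not to be disturbed: paint brush with a wooden handle, 33x145x10 mm, lying along its own y. Origin at the middle of its underside.
- spanner_10: Bystander, not to be disturbed: small open and ring spanner, 26x132x6 mm, lying along its own y. Origin at the middle of its underside.

How it is judged:
By the outcome, as a careful person would: the job done as asked, in the order asked, and still so for the second after the job is handed in, while the arm keeps its last pose, push and grip.
It also fails if it takes over 64 s, if anything falls off the work surface, if the arm or the gripper's body presses on something with over 40 N, if the wrist force passes 120 N, or if a joint passes its speed limit or range.

ROBOT

A 6-joint arm with a two-finger parallel gripper is mounted at the origin on a cart in front of the work surface, level with it; the furniture and walls round the work are solid. World frame = base frame: x ahead of the robot, y to its left, z up, the work surface at z = 0. Lengths are in m, angles in rad, forces in N, time in s.
With the tool pointing down it reaches from about 0.225 to 0.875 m from the base axis. Payload 3.4 kg.
Tool frame: the origin (TCP) lies midway between the tips of the shut fingers; the grasp point (between the pads) lies 19 mm behind it; x points along the fingers, z is the direction in which the jaws open and shut, and the axes are right-handed (so a half turn about x gives the same grasp; the last joint's range is limited). The gripper opens to 85 mm and grips with 20 to 120 N. Pads are 22 mm wide; open, the fingers measure 114 mm over their backs; the gripper's body (76 mm by 85 mm) begins 54 mm behind the grasp point. The pads swing forward as they close: fully open they stand 13 mm farther back than shut.
Start: joints at [-1.371, 0.276, 1.505, -0, 1.361, -0.121], TCP at [0.181, -0.546, 0.231] pointing down, gripper open.
Joint ranges: [-2.89, 2.89], [-0.75, 2.08], [0.22, 2.7], [-1.18, 4.32], [0.11, 2.71], [-2.7, 2.7]. Speed limits (rad/s): [2.57, 2.57, 3.14, 3.14, 3.14, 3.14].

INTERFACE

Orientations are given as a unit quaternion [w, x, y, z].
In Python, from rig import manip, eyes gives the robot as it stands. The module is installed in compiled form; this text tells all that it offers.
- The arm moves only by the shell command python3 -m crank 'ROWS' [FORCE]. ROWS is JSON, a list of rows, each a list of 7 numbers: the shift along the tool's x, y, z in cm, then the turn, a rotation vector about the tool's x, y, z in degrees, then the finger opening in cm, from 0 to 8.54. A call has 1 to 5 rows; each row is the pose to reach, as a shift and turn from the pose commanded when the call began, along the tool's axes at that moment; what a row does not reach only later rows make up. A row lasts 1/8 s, in which the tool goes at most 62.5 mm and 10.7 degrees, less where a joint would pass 70% of its speed; a pose out of reach is approached as far as the arm can. A call with a gripper value outside its range is refused whole. The fingers move at their own pace and stop on an object; FORCE is the grip in N (left out, the last holds). Time passes only in rows, so rows that repeat a pose let the fingers close. It gives the time, the measured TCP pose, the force and the opening at its end, in the units of the state.
- manip.get_state(): the state, without advancing time (a new reading comes with each control period).
- eyes.get_image(name): name is "scene" or "top" or "wrist"; returns a dict with "color" (480x640x3 uint8, blue, green, red), "z_map" (480x640 float32, m along the optical axis (not along the pixel's ray), 0 where there is no reading), "vertical_fov" (degrees; the focal length in pixels is half the picture's height over the tangent of half this angle, whatever the lens; pixels are square), "cx", "cy" (the principal point, pixels), "dist" ([k1, k2, p1, p2, k3] as OpenCV has them; the pictures are not rectified), "eye" and "attitude" of the camera in the world. Camera axes: x right, y up, looking along -z (the intrinsics and any distortion apply to the point x, -y, -z); pixel columns grow to the right and rows downward; lengths in m; the calibration is good to about 2 mm. A picture is of the moment at which its call begins.
- manip.sign_off(): hands the job in, once; it reports no verdict.
The state is a dict: "clock": time; "qpos": joint angles; "qd": joint speeds; "effort": joint torques, N m; "position": TCP position; "ee_rot": TCP orientation; "contact_force": force on the tool from outside, world axes, zero at the start; "moment": the same for the moment, N m; "width": finger opening in m.
Only numpy, scipy, OpenCV 4.12 (cv2) and the standard library are available. Lean on these libraries where they do the work, as an engineer would, in place of code of your own. Each camera call takes 0.05 s, during which the arm holds its last target.

## Working session

There is one attempt and no reset: what is moved stays moved. The work goes in short steps, Python scripts to look and compute and a shell command to move; the robot and the scene stay as the last step left them, time stands still between calls to the robot, and variables do not carry over. Pictures are saved under pics/ and viewed, and the job is handed in when it is done.

```bash
mkdir -p pics
cat > h.py <<'E'
import numpy as np, cv2
from rig import manip, eyes
from scipy.spatial.transform import Rotation as R
def rot(q): return R.from_quat([q[1],q[2],q[3],q[0]])
def K(im):
    f=240/np.tan(np.radians(im["vertical_fov"])/2)
    return np.array([[f,0,im["cx"]],[0,f,im["cy"]],[0,0,1.]])
def att(im):
    a=np.array(im["attitude"],float)
    return a if a.shape==(3,3) else rot(a).as_matrix()
def ray(im,u,v):
    p=cv2.undistortPoints(np.array([[[u,v]]],float),K(im),np.array(im["dist"],float))[0,0]
    return np.array(im["eye"]), att(im)@np.array([p[0],-p[1],-1.])
def p3(im,u,v,w=1):
    z=im["z_map"][int(v)-w:int(v)+w+1,int(u)-w:int(u)+w+1]; z=np.median(z[z>0])
    e,d=ray(im,u,v); return e+d*z
def onz(im,u,v,z):
    e,d=ray(im,u,v); return e+d*(z-e[2])/d[2]
def proj(im,P):
    P=np.atleast_2d(P); c=(P-np.array(im["eye"]))@att(im); c=c*[1,-1,-1]
    return cv2.projectPoints(c.reshape(-1,1,3),np.zeros(3),np.zeros(3),K(im),np.array(im["dist"],float))[0].reshape(-1,2)
def cloud(im):
    v,u=np.mgrid[0:480,0:640]
    p=cv2.undistortPoints(np.stack([u,v],-1).reshape(-1,1,2).astype(float),K(im),np.array(im["dist"],float)).reshape(480,640,2)
    z=im["z_map"]; c=np.stack([p[...,0]*z,-p[...,1]*z,-z],-1)
    return c@att(im).T+np.array(im["eye"])
def snap(n,fn):
    im=eyes.get_image(n); cv2.imwrite("pics/"+fn+".png",im["color"]); np.save("pics/"+fn+".npy",im,allow_pickle=True); return im
def load(fn): return np.load("pics/"+fn+".npy",allow_pickle=True).item()
E
python3 - <<'E'
from h import *
for n in ("scene","top","wrist"):
    im=snap(n,n+"0"); print(n,im["eye"],im["attitude"],im["vertical_fov"],im["cx"],im["cy"],im["dist"])
print(manip.get_state())
E
```

```text
scene [-0.06623311  0.85143662  1.30587632] [-0.31640063 -0.10747315  0.32591037  0.88437695] 48.56830950226339 316.65702405084943 237.618678610082 [-0.01688338  0.          0.          0.          0.        ]
top [0.33186878 0.13163147 1.38854215] [-0.70323527 -0.06321034  0.05532979  0.70597678] 49.726030644633916 325.6401683729524 239.49025280378135 [-0.13055261  0.          0.          0.          0.        ]
wrist [ 0.25379314 -0.52154887  0.37374034] [ 0.80195437 -0.12010053  0.08782554 -0.57856005] 60.32435312573705 325.71321152707117 238.8369872380476 [-0.053166  0.        0.        0.        0.      ]
{'clock': 0.15, 'qpos': array([-1.37096582e+00,  2.76439097e-01,  1.50581721e+00, -2.17535652e-05,
        1.36072197e+00, -1.21026715e-01]), 'qd': array([ 0.00068124, -0.00194892, -0.005112  ,  0.00021268, -0.00138182,
       -0.00115095]), 'effort': array([ 1.68649316e-03, -4.17142045e+01, -2.46033382e+01, -2.64943828e-04,
        7.60027411e-03, -2.34100611e-06]), 'position': array([ 0.18123819, -0.54527756,  0.23065451]), 'ee_rot': array([ 0.57308603,  0.41403435,  0.57381581, -0.41338042]), 'contact_force': array([-0.19828475, -0.04667835, -0.78033558]), 'moment': array([-0.05092851,  0.01834603, -0.01015608]), 'width': 0.0852548729105637}
```

View pics/scene0.png

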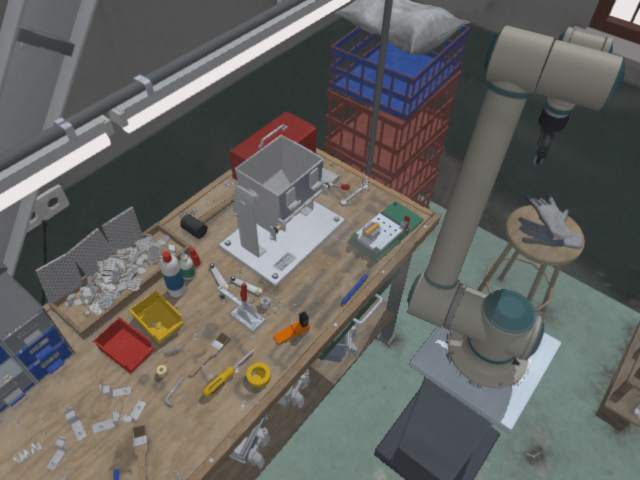

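View pics/top0.png

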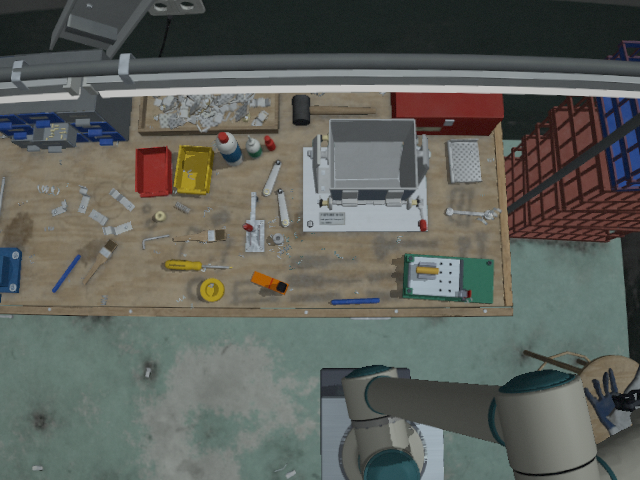

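View pics/wrist0.png

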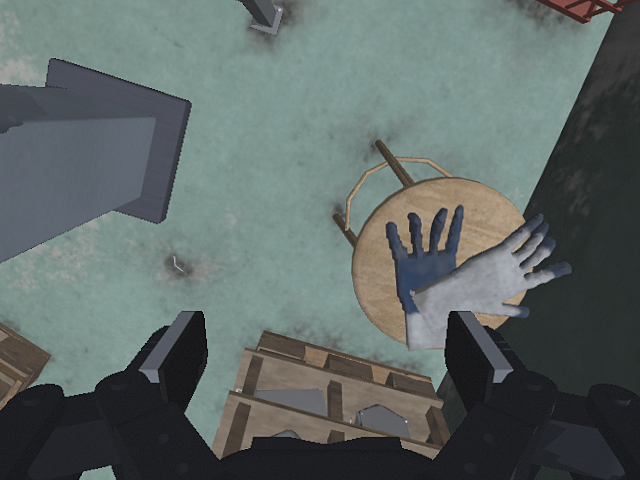

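The scene picture shows the fixture at about (385,232), with the red hasp at (406,222), and the wedge at (292,328). In the top picture the fixture spans (404..493, 255..302), with its bare apron to the right and the hasp at (467,294). The wedge lies at (270,283) with its grip to the right. Next I measure both.

Run:
```python
from h import *
im=load("top0"); 
for n,(x0,y0,x1,y1) in {"fix":(395,240,500,315),"wed":(235,255,305,310)}.items():
    c=cv2.resize(im["color"][y0:y1,x0:x1],None,fx=7,fy=7,interpolation=cv2.INTER_CUBIC); cv2.imwrite(f"pics/{n}.png",c); print(c.shape)
im=load("scene0")
c=cv2.resize(im["color"][190:265,340:430],None,fx=7,fy=7,interpolation=cv2.INTER_CUBIC); cv2.imwrite(f"pics/fixs.png",c)
for n in("top0","scene0"):
    im=load(n);C=cloud(im);hsv=cv2.cvtColor(im["color"],cv2.COLOR_BGR2HSV)
    g=(hsv[...,0]>60)&(hsv[...,0]<85)&(hsv[...,1]>110)&(C[...,2]>-.01)&(C[...,2]<.08)
    P=C[g][:,:2].astype(np.float32); print(n,"green",len(P),P.min(0),P.max(0),cv2.minAreaRect(P),np.median(C[g][:,2]))
    o=(hsv[...,0]>5)&(hsv[...,0]<18)&(hsv[...,1]>200)&(C[...,2]>-.01)&(C[...,2]<.08)&(C[...,0]<.42)&(C[...,1]>0)
    Q=C[o]; print("orange",len(Q),cv2.minAreaRect(Q[:,:2].astype(np.float32)),np.percentile(Q[:,2],[5,50,95]))
```

```text
(525, 735, 3)
(385, 490, 3)
top0 green 1593 [ 0.39366207 -0.30479208] [0.810519  0.3534135] ((0.567554235458374, 0.04237988591194153), (0.7622607350349426, 0.19227348268032074), 64.24209594726562) 0.009592009333618146Traceback (most recent call last):
  File "<stdin>", line 12, in <module>
    return _quantile_unchecked(
        a, q, axis, out, overwrite_input, method, keepdims, weights)
    return _ureduce(a,
                    func=_quantile_ureduce_func,
    ...<5 lines>...
                    overwrite_input=overwrite_input,
                    method=method)
    r = func(a, **kwargs)
    result = _quantile(arr,
                       quantiles=q,
    ...<2 lines>...
                       out=out,
                       weights=wgt)
    slices_having_nans = np.isnan(arr[-1, ...])
                                  ~~~^^^^^^^^^
IndexError: index -1 is out of bounds for axis 0 with size 0
```

View pics/fix.png

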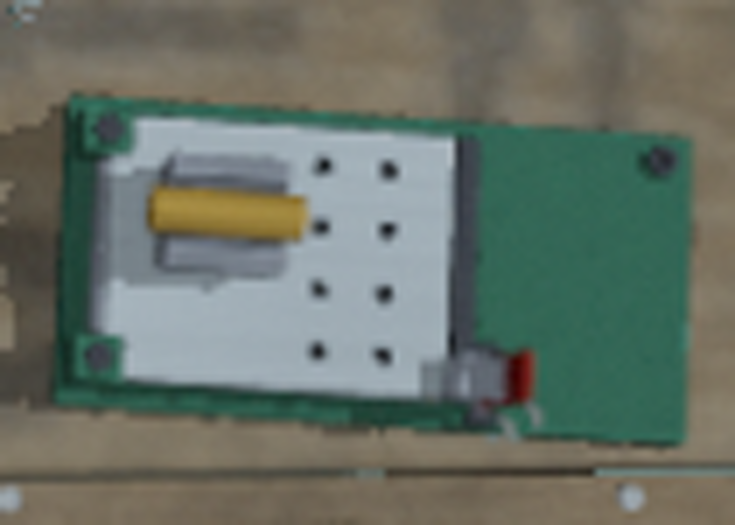

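View pics/wed.png

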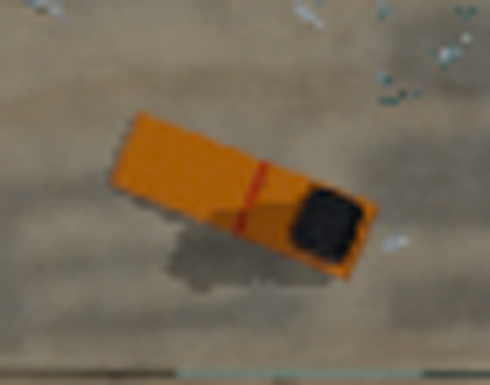

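View pics/fixs.png

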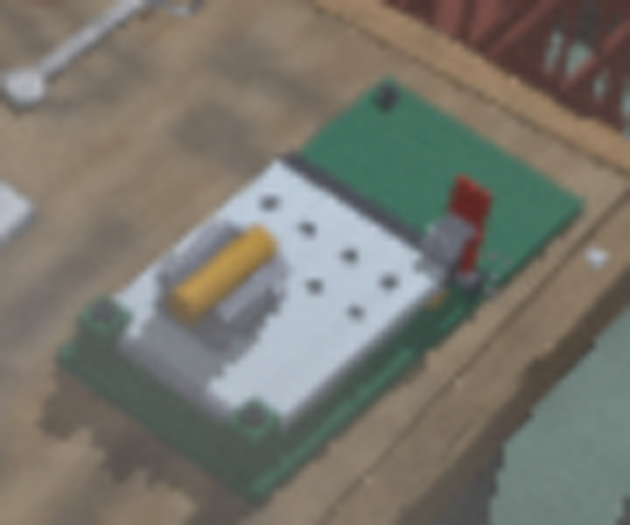

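Run:
```python
from h import *
im=load("top0"); C=cloud(im)
px=np.array([[686,443],[692,137],[68,97],[55,400]])/7-0.5+0.5/7+np.array([395,240])
W=np.array([onz(im,u,v,.01) for u,v in px]); 
F=np.array([[-.145,.06],[-.145,-.06],[.1,-.06],[.1,.06]])
def fit(F,W):
    mF,mW=F.mean(0),W.mean(0); A=F-mF;B=W-mW
    th=np.arctan2((A[:,0]*B[:,1]-A[:,1]*B[:,0]).sum(),(A*B).sum()); c,s=np.cos(th),np.sin(th); Rm=np.array([[c,-s],[s,c]]); t=mW-Rm@mF
    return th,t,(F@Rm.T+t-W)*1e3
th,t,res=fit(F,W[:,:2]); print("fixture yaw",np.degrees(th),t,"\n",res)
print("apron depth z",p3(im,473,275),"plate",p3(im,447,290))
# scene check
s=load("scene0"); px=np.array([[582,207],[390,80],[66,350],[262,498]])/7-0.5+np.array([340,190])
for u,v in px: print(onz(s,u,v,.01))
# wedge: fit corners in top by projection
from scipy.optimize import least_squares
wp=np.array([[140,112],[109,183],[378,207],[346,279],[264,165],[240,233]])/7-.43+np.array([235,255])
L=np.array([[.05,-.015,.004],[.05,.015,.004],[-.05,-.015,.024],[-.05,.015,.024],[-.005,-.015,.015],[-.005,.015,.015]])
def M(p):
    c,s_=np.cos(p[2]),np.sin(p[2]); return L@np.array([[c,s_,0],[-s_,c,0],[0,0,1]])+[p[0],p[1],0]
r=least_squares(lambda p:(proj(im,M(p))-wp).ravel(),[.33,.27,1.5])
print("wedge",r.x,np.degrees(r.x[2]),r.fun.round(1))
print("grip top",p3(im,235+328/7,255+225/7))
sp=proj(s,M(r.x)); print(sp.round(1))
```

```text
fixture yaw 85.79790167299633 [ 0.46092767 -0.15994388] 
 [[-0.77406987 -0.42575149]
 [ 0.91332514 -0.9168386 ]
 [ 1.69089463  0.23979163]
 [-1.8301499   1.10279847]]
apron depth z [ 0.46679913 -0.24992804  0.00846794] plate [ 0.4252711  -0.17132347  0.03579536]
[ 0.38730415 -0.29662099  0.01      ]
[ 0.50325441 -0.30792855  0.01      ]
[ 0.52178791 -0.07012617  0.01      ]
[ 0.4044064  -0.05732798  0.01      ]
wedge [0.44965117 0.29777709 1.18376413] 67.82468881585774 [ 0.1  0.   0.2  0.1 -0.4 -0.2 -0.2  0.   0.6 -0.3 -0.3  0.4]
grip top [0.43318703 0.25881985 0.06224715]
[[271.9 334.7]
 [276.6 343.2]
 [303.8 316.2]
 [308.8 324.4]
 [289.5 324.5]
 [294.4 332.8]]
```

```bash
cat >> h.py <<'E'
FT=np.array([0.4609,-0.1599]); FY=np.radians(85.8)
def fw(x,y,z,th=None,t=None):
    th=FY if th is None else th; t=FT if t is None else t
    c,s=np.cos(th),np.sin(th); return np.array([c*x-s*y+t[0],s*x+c*y+t[1],z])
def toolR(a):
    # tool x down, tool z (jaws) at world heading a
    z=np.array([np.cos(a),np.sin(a),0]); x=np.array([0,0,-1.]); y=np.cross(z,x); return R.from_matrix(np.stack([x,y,z],1))
def delta(P,Rt,P0=None,R0=None):
    s=manip.get_state(); P0=s["position"] if P0 is None else P0; R0=rot(s["ee_rot"]) if R0 is None else R0
    d=R0.inv().apply(np.array(P)-P0)*100; w=(R0.inv()*Rt).as_rotvec(degrees=True)
    print("shift cm",d.round(2),"turn deg",w.round(2),"|d|",np.linalg.norm(d).round(2))
def st():
    s=manip.get_state(); m=rot(s["ee_rot"]).as_matrix()
    print("t",round(s["clock"],2),"pos",s["position"].round(4),"F",s["contact_force"].round(2),"w",round(s["width"],4),"q",s["qpos"].round(2),"jawheading",np.degrees(np.arctan2(m[1,2],m[0,2])).round(2),"xaxis",m[:,0].round(3))
    return s
E
python3 - <<'E'
from h import *
st()
print(fw(-.063,.042,.068), fw(-.1,-.012,.01))
for k in (0,np.pi): delta(fw(-.045,.042,.22),toolR(FY+np.pi/2+k))
m=rot(manip.get_state()["ee_rot"]).as_matrix(); print(m.round(2)); im=load("wrist0"); print(m.T@(np.array(im["eye"])-manip.get_state()["position"]), (m.T@att(im)).round(3))
E
```

```text
t 0.15 pos [ 0.1812 -0.5453  0.2307] F [-0.2  -0.05 -0.78] w 0.0853 q [-1.37  0.28  1.51 -0.    1.36 -0.12] jawheading -71.62 xaxis [-0.     0.001 -1.   ]
[ 0.41439879 -0.21965481  0.068     ] [ 0.46554395 -0.26051031  0.01      ]
shift cm [  1.11  33.09 -25.21] turn deg [ 1.1258e+02 -6.0000e-02  7.0000e-02] |d| 41.61
shift cm [  1.11  33.09 -25.21] turn deg [-6.742e+01 -6.000e-02 -5.000e-02] |d| 41.61
[[-0.    0.95  0.32]
 [ 0.    0.32 -0.95]
 [-1.    0.   -0.  ]]
[-0.14307504  0.07635661  0.00016786] [[ 0.001  0.294 -0.956]
 [-0.     0.956  0.294]
 [ 1.     0.     0.001]]
```

```bash
python3 -m crank '[[-0.2,4,-3,-8,0,0,0],[-0.4,8,-6,-16,0,0,0],[-0.6,12,-9,-24,0,0,0],[-0.8,16,-12,-32,0,0,0],[-1,20,-15,-40,0,0,0]]' 30; python3 -c "
from h import *
st(); delta(fw(-.045,.042,.24),toolR(FY-np.pi/2))"
```

```text
clock: 0.78
position: [0.3244, -0.3388, 0.2412]
ee_rot: [0.681, 0.191, 0.681, -0.191]
contact_force: [0.5, -0.2, 0.5]
width: -0.0003
t 0.78 pos [ 0.3244 -0.3388  0.2412] F [ 0.52 -0.16  0.49] w -0.0003 q [-0.96  0.11  1.7   0.    1.34 -0.41] jawheading -31.38 xaxis [ 0.  0. -1.]
shift cm [ 0.12 16.46  0.66] turn deg [-2.718e+01  0.000e+00 -1.000e-02] |d| 16.47
```

```bash
python3 -m crank '[[0,5.5,0.2,-9,0,0,0],[0,11,0.4,-18,0,0,0],[0.1,16.5,0.7,-27.2,0,0,0],[0.1,16.5,0.7,-27.2,0,0,0]]'; python3 -c "
from h import *
st(); snap('wrist','w1')"
```

```text
clock: 1.27
position: [0.4176, -0.2002, 0.2401]
ee_rot: [0.707, 0.026, 0.707, -0.025]
contact_force: [0.1, -0.3, -0.5]
width: 0.0002
t 1.27 pos [ 0.4176 -0.2002  0.2401] F [ 0.11 -0.29 -0.51] w 0.0002 q [-0.6   0.1   1.71  0.    1.33 -0.53] jawheading -4.07 xaxis [ 0.     0.001 -1.   ]
```

View pics/w1.png

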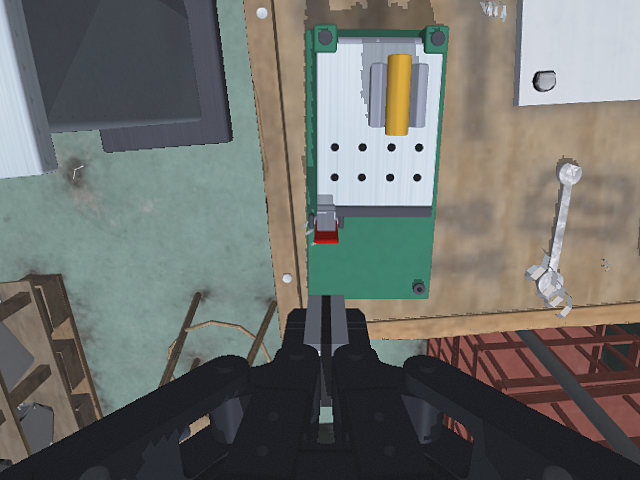

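The wrist view shows the fixture's corners at (428,298), (449,27) and (306,27). The hasp is upright with its red tab at (326,237), and the screw head is at (419,288).

Run:
```python
from h import *
im=load("w1")
c=cv2.resize(im["color"][170:310,290:450],None,fx=5,fy=5,interpolation=cv2.INTER_CUBIC); cv2.imwrite("pics/w1c.png",c)
def fit(F,W):
    mF,mW=F.mean(0),W.mean(0); A=F-mF;B=W-mW
    th=np.arctan2((A[:,0]*B[:,1]-A[:,1]*B[:,0]).sum(),(A*B).sum()); c,s=np.cos(th),np.sin(th); Rm=np.array([[c,-s],[s,c]]); t=mW-Rm@mF
    return th,t,(F@Rm.T+t-W)*1e3
for z in (.01,):
    px=[[428,298],[449,27],[305,27]]
    W=np.array([onz(im,u,v,z)[:2] for u,v in px]); print(W)
    th,t,res=fit(np.array([[-.145,-.06],[.1,-.06],[.1,.06]]),W); print(np.degrees(th),t,res.round(1))
sh=onz(im,419,288,.014); print("screw",sh, fw(-.132,-.049,.014,th,t), fw(-.132,-.049,.014))
print("apron z",p3(im,385,265),"plate",p3(im,350,195),"lip",p3(im,400,212),"bar",p3(im,398,95,0))
e,d=ray(im,326,237)
print("tab top by depth",p3(im,326,233,0),p3(im,326,241,0), "exp",fw(-.063,.042,.068))
# project model outline
for n in("w1","top0","scene0"):
    im=load(n); im2=im["color"].copy()
    for (T,Y) in ((FT,FY),(t,th)):
        P=[fw(x,y,.01,Y,T) for x,y in((-.145,.06),(-.145,-.06),(.1,-.06),(.1,.06))]+[fw(-.055,y,.034,Y,T) for y in (-.05,.05)]+[fw(-.063,.042,.068,Y,T)]
        print(n,proj(im,P).round(1).tolist())
```

```text
[[ 0.51299652 -0.30793645]
 [ 0.53131533 -0.06296402]
 [ 0.41194413 -0.05524899]]
85.76834938022989 [ 0.46412038 -0.15885739] [[ 0.3  0. ]
 [ 0.  -0.6]
 [-0.3  0.5]]
screw [ 0.50318804 -0.29459829  0.014     ] [ 0.50324664 -0.29411321  0.014     ] [ 0.50010097 -0.29513418  0.014     ]
apron z [ 0.47114243 -0.26957242  0.01058209] plate [ 0.44006044 -0.19418879  0.03447691] lip [ 0.48249981 -0.21205413  0.03492704] bar [ 0.47797593 -0.11617174  0.06491849]
tab top by depth [ 0.41756388 -0.22046434  0.05537992] [ 0.41734119 -0.22342603  0.06806824] exp [ 0.41439879 -0.21965481  0.068     ]
w1 [[304.4, 299.1], [425.1, 299.1], [445.1, 29.3], [300.8, 28.0], [427.6, 216.9], [313.1, 216.7], [322.0, 236.7]]
w1 [[307.4, 297.9], [428.3, 297.9], [449.0, 27.8], [304.6, 26.3], [431.3, 215.6], [316.7, 215.2], [325.9, 235.2]]
top0 [[492.7, 303.2], [493.7, 258.8], [404.2, 252.8], [402.0, 297.4], [463.2, 259.1], [462.0, 296.8], [468.5, 293.1]]
top0 [[492.3, 302.0], [493.3, 257.7], [403.8, 251.6], [401.6, 296.2], [462.8, 258.0], [461.6, 295.6], [468.0, 291.9]]
scene0 [[422.4, 218.0], [393.7, 199.8], [346.3, 239.6], [375.6, 260.3], [380.1, 210.4], [404.5, 226.3], [405.6, 216.5]]
scene0 [[421.4, 217.8], [392.8, 199.6], [345.3, 239.2], [374.5, 260.0], [379.2, 210.1], [403.5, 226.0], [404.5, 216.3]]
```

View pics/w1c.png

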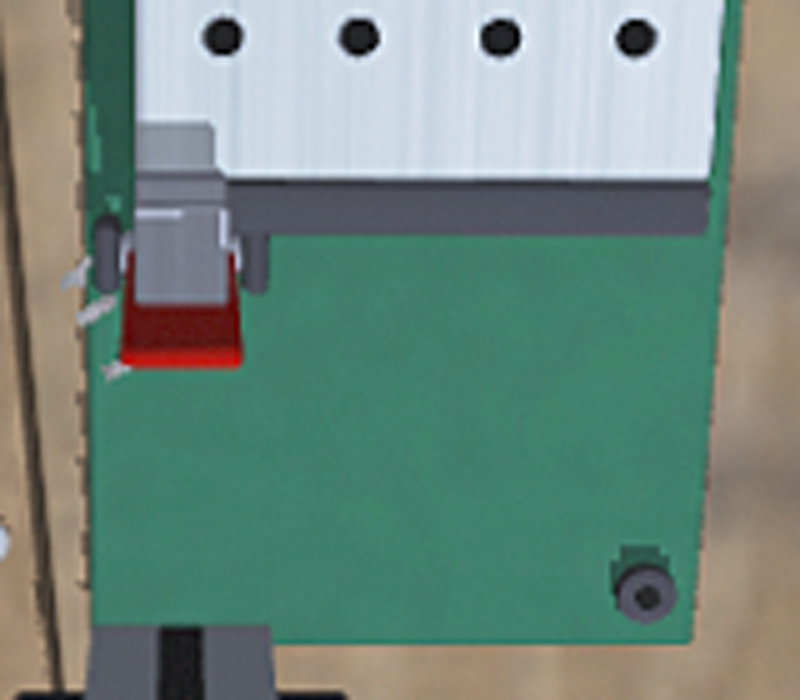

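Run:
```python
from h import *
im=load("w1"); s=manip.get_state(); m=rot(s["ee_rot"]).as_matrix()
for off in ([0,0,0],[0,.011,0],[0,.011,.0145],[0,.011,-.0145],[-.005,.011,0]): print(off,proj(im,s["position"]+m@np.array(off)).round(1))
print("depths", [im["z_map"][v,u] for u,v in((316,300),(336,300),(316,310))], [ (m.T@(p3(im,u,v,0)-s["position"])*1e3).round(1) for u,v in((316,300),(336,300),(316,310),(316,318),(336,318))])
for v in range(285,330,3): print(v,im["z_map"][v,316].round(4),im["z_map"][v,336].round(4))
```

```text
[0, 0, 0] [[320.9 320.8]]
[0, 0.011, 0] [[320.9 294.9]]
[0, 0.011, 0.0145] [[359.1 294.9]]
[0, 0.011, -0.0145] [[282.6 294.8]]
[-0.005, 0.011, 0] [[320.7 300.6]]
depths [np.float32(0.14744084), np.float32(0.14730157), np.float32(0.13991189)] [array([-8.7, 13. , -1.6]), array([-8.9, 13.1,  5.5]), array([-16.6,  13. ,  -1.5]), array([-22.6,  13.2,  -1.3]), array([-22.9,  13.4,   5.2])]
285 0.4042 0.4042
288 0.4056 0.4057
291 0.4049 0.4054
294 0.4077 0.4079
297 0.1494 0.1492
300 0.1474 0.1473
303 0.1444 0.145
306 0.1422 0.1427
309 0.1409 0.1404
312 0.1377 0.139
315 0.1358 0.1356
318 0.1341 0.1338
321 0.1329 0.1319
324 0.131 0.1311
327 0.1287 0.1282
```

```bash
sed -i 's/^FT=.*/FT=np.array([0.4617,-0.1602]); FY=np.radians(85.78)/' h.py
python3 - <<'E'
from h import *
st(); delta(fw(-.038,.042,.056),toolR(FY-np.pi/2))
E
```

```text
t 1.32 pos [ 0.4167 -0.202   0.2401] F [-0.08 -0.85  0.77] w -0.0 q [-0.6   0.1   1.71 -0.    1.33 -0.53] jawheading -4.23 xaxis [-0.001 -0.    -1.   ]
shift cm [ 1.841e+01  7.000e-01 -1.000e-02] turn deg [-0.01 -0.03  0.01] |d| 18.42
```

```bash
python3 -m crank '[[5,0.7,0,0,0,0,0],[10,0.7,0,0,0,0,0],[14,0.7,0,0,0,0,0],[17,0.7,0,0,0,0,0],[18.4,0.7,0,0,0,0,0]]'; python3 -c "
from h import *
st(); snap('wrist','w2')"
```

```text
clock: 1.95
position: [0.4153, -0.1971, 0.0548]
ee_rot: [0.706, 0.028, 0.708, -0.028]
contact_force: [-0.5, 0.3, -0.1]
width: 0.0001
t 1.95 pos [ 0.4153 -0.1971  0.0548] F [-0.46  0.3  -0.08] w 0.0001 q [-0.59  0.29  2.   -0.    0.86 -0.51] jawheading -4.56 xaxis [-0.003  0.001 -1.   ]
```

View pics/w2.png

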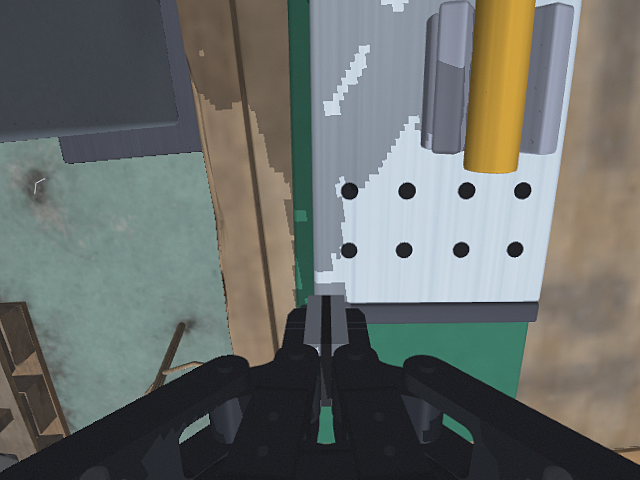

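```bash
python3 -m crank '[[0,-1,0,0,0,0,0],[0,-2,0,0,0,0,0],[0,-3,0,0,0,0,0],[0.2,-4,0,0,0,0,0],[0.4,-4.7,0,0,0,0,0]]'; python3 -c "
from h import *
st(); snap('wrist','w3')
im=snap('scene','s3'); cv2.imwrite('pics/s3c.png',cv2.resize(im['color'][180:270,340:440],None,fx=6,fy=6))"
```

```text
clock: 2.62
position: [0.4133, -0.2443, 0.0524]
ee_rot: [0.707, 0.027, 0.706, -0.028]
contact_force: [0.1, 0.2, -0.0]
width: -0.0
t 2.62 pos [ 0.4133 -0.2443  0.0524] F [ 0.14  0.2  -0.05] w -0.0 q [-0.68  0.31  1.96 -0.    0.86 -0.6 ] jawheading -4.44 xaxis [ 0.001 -0.001 -1.   ]
```

View pics/w3.png

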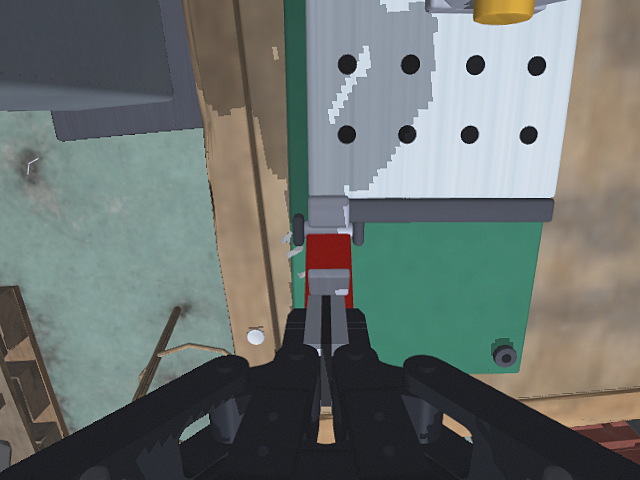

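View pics/s3c.png

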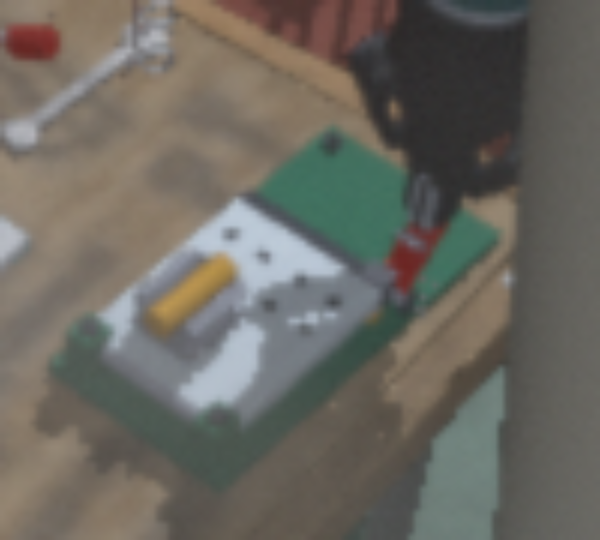

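The hasp has swung about 45° off the catch (red strap at (328,260), hook at (328,275)). Next I go over its end and press it down.

```bash
python3 -m crank '[[-2.5,0,0,0,0,0,0],[-2.5,-2.7,0,0,0,0,0],[-0.5,-2.7,0,0,0,0,0],[1.5,-2.7,0,0,0,0,0],[2.8,-2.7,0,0,0,0,0]]'; python3 -c "
from h import *
st(); delta(fw(-.112,.042,.017),toolR(FY-np.pi/2)); snap('wrist','w4')"
```

```text
clock: 3.35
position: [0.4108, -0.27, 0.0235]
ee_rot: [0.706, 0.027, 0.707, -0.027]
contact_force: [-0.5, 0.3, -0.1]
width: -0.0002
t 3.35 pos [ 0.4108 -0.27    0.0235] F [-0.5   0.26 -0.14] w -0.0002 q [-0.72  0.37  1.97 -0.    0.8  -0.65] jawheading -4.41 xaxis [-0.001  0.    -1.   ]
shift cm [0.65 0.12 0.07] turn deg [-0.19 -0.04 -0.03] |d| 0.66
```

View pics/w4.png

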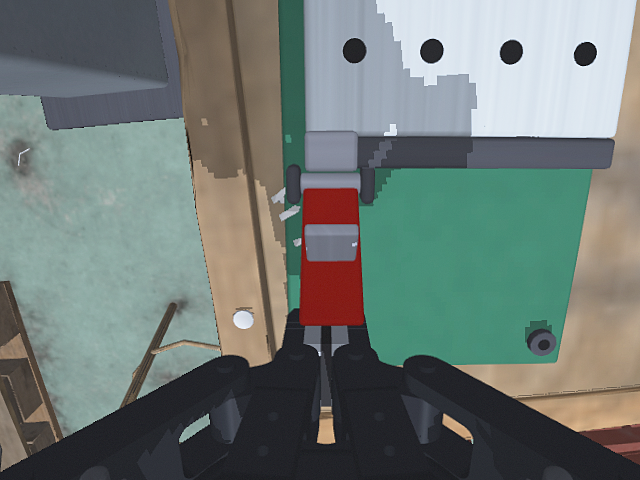

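```bash
python3 -m crank '[[0.3,0.1,0,0,0,0,0],[0.5,0.1,0,0,0,0,0]]'; python3 -m crank '[[0.1,0,0,0,0,0,0],[0.2,0,0,0,0,0,0]]'
```

```text
clock: 3.65
position: [0.4117, -0.2696, 0.0197]
ee_rot: [0.707, 0.027, 0.706, -0.028]
contact_force: [-0.8, 0.5, -0.0]
width: 0.0003
clock: 3.9
position: [0.4114, -0.2694, 0.0176]
ee_rot: [0.707, 0.027, 0.706, -0.027]
contact_force: [-0.2, -0.4, -0.6]
width: -0.0003
```

```bash
python3 -m crank '[[0.1,0,0,0,0,0,0],[0.2,0,0,0,0,0,0]]';python3 -m crank '[[0.1,0,0,0,0,0,0],[0.1,0,0,0,0,0,0]]'
```

```text
clock: 4.15
position: [0.4113, -0.2694, 0.0154]
ee_rot: [0.707, 0.027, 0.706, -0.027]
contact_force: [-0.7, -1.0, 0.4]
width: -0.0
clock: 4.4
position: [0.4112, -0.2693, 0.0143]
ee_rot: [0.707, 0.027, 0.707, -0.027]
contact_force: [-0.6, -0.5, 0.0]
width: 0.0001
```

```bash
python3 -m crank '[[0.1,0,0,0,0,0,0],[0.2,0,0,0,0,0,0]]'
python3 - <<'E'
from h import *
st(); im=snap('wrist','w5')
C=cloud(im); 
for v in range(165,330,12): print(v, C[v,348].round(4), im["color"][v,348])
E
```

```text
clock: 4.65
position: [0.4115, -0.2704, 0.0127]
ee_rot: [0.707, 0.026, 0.706, -0.028]
contact_force: [-3.1, -3.9, 5.6]
width: 0.0
t 4.65 pos [ 0.4115 -0.2704  0.0127] F [-3.13 -3.93  5.65] w 0.0 q [-0.72  0.38  1.98 -0.    0.77 -0.64] jawheading -4.37 xaxis [ 0.001 -0.002 -1.   ]
165 [ 0.4233 -0.2094  0.0425] [156 139 134]
177 [ 0.4243 -0.217   0.0154] [133 119 115]
189 [ 0.4239 -0.2205  0.0184] [162 144 139]
201 [ 0.4236 -0.2242  0.0207] [ 19  25 135]
213 [ 0.4232 -0.2276  0.0235] [ 23  27 136]
225 [ 0.4228 -0.2303  0.0282] [ 26  29 137]
237 [ 0.4219 -0.2278  0.0492] [114 101 115]
249 [ 0.4216 -0.2307  0.0509] [147 132 127]
261 [ 0.4216 -0.2363  0.0451] [129 114 111]
273 [ 0.4215 -0.2422  0.0395] [102  92 117]
285 [ 0.4212 -0.2451  0.0419] [ 19  24 132]
297 [ 0.4209 -0.2473  0.0455] [ 22  29 136]
309 [ 0.4206 -0.2506  0.0468] [ 14  23 133]
321 [ 0.4203 -0.2528  0.0499] [ 23  26 134]
```

View pics/w5.png

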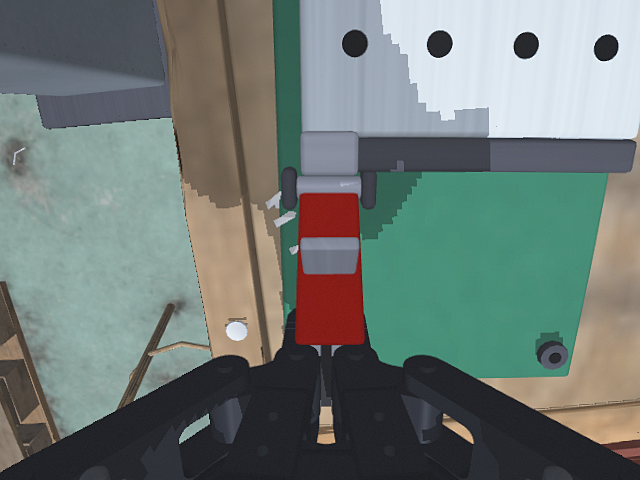

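The strap still rises at about 45° to its end at (328,340). The fingers went down in front of its tip instead of onto it, so I lift, come back over the hook and strap, and press there.

```bash
python3 -m crank '[[-2.5,-0.1,0,0,0,0,0],[-5.8,-0.1,0,0,0,0,0],[-5.8,1.5,0,0,0,0,0],[-5.8,2.9,0,0,0,0,0]]';  python3 -m crank '[[1.0,0,0,0,0,0,0],[2.0,-0.3,0,0,0,0,0],[3.0,-0.7,0,0,0,0,0]]'
```

```text
clock: 5.2
position: [0.4126, -0.2384, 0.0695]
ee_rot: [0.706, 0.028, 0.707, -0.027]
contact_force: [0.4, 1.0, -0.7]
width: 0.0002
clock: 5.58
position: [0.4128, -0.2517, 0.0409]
ee_rot: [0.706, 0.023, 0.707, -0.028]
contact_force: [-12.2, -15.5, 24.2]
width: -0.0001
```

```bash
python3 -m crank '[[-1.0,0,0,0,0,0,0],[-1.0,0,0,0,0,0,0]]'
python3 - <<'E'
from h import *
st(); im=snap('wrist','w6')
C=cloud(im); 
for v in range(165,330,12): print(v, C[v,340].round(4), im["color"][v,340])
im=snap('scene','s6'); cv2.imwrite('pics/s6c.png',cv2.resize(im['color'][180:270,340:440],None,fx=6,fy=6))
E
```

```text
clock: 5.82
position: [0.413, -0.2478, 0.05]
ee_rot: [0.707, 0.028, 0.706, -0.028]
contact_force: [-0.7, 0.1, 0.4]
width: 0.0002
t 5.83 pos [ 0.413  -0.2478  0.05  ] F [-0.71  0.09  0.37] w 0.0002 q [-0.69  0.32  1.96  0.    0.86 -0.61] jawheading -4.48 xaxis [ 0.  0. -1.]
165 [ 0.424  -0.1924  0.0342] [165 152 141]
177 [ 0.4237 -0.197   0.0345] [163 152 141]
189 [ 0.4232 -0.2004  0.0413] [109  98  94]
201 [ 0.4229 -0.2049  0.0412] [142 128 123]
213 [ 0.4226 -0.209   0.0432] [142 128 122]
225 [ 0.4226 -0.2205  0.0182] [209 187 180]
237 [ 0.4222 -0.2254  0.0203] [ 26  30 156]
249 [ 0.42   -0.1726  0.1932] [ 23  26 132]
261 [ 0.4214 -0.2349  0.0246] [ 24  24 132]
273 [ 0.421  -0.24    0.0259] [ 27  32 131]
285 [ 0.4206 -0.2374  0.0449] [120 106 104]
297 [ 0.4202 -0.2373  0.0559] [104  95  90]
309 [ 0.4199 -0.2372  0.0657] [104  93  90]
321 [ 0.4196 -0.2375  0.0735] [104  94  89]
```

View pics/w6.png

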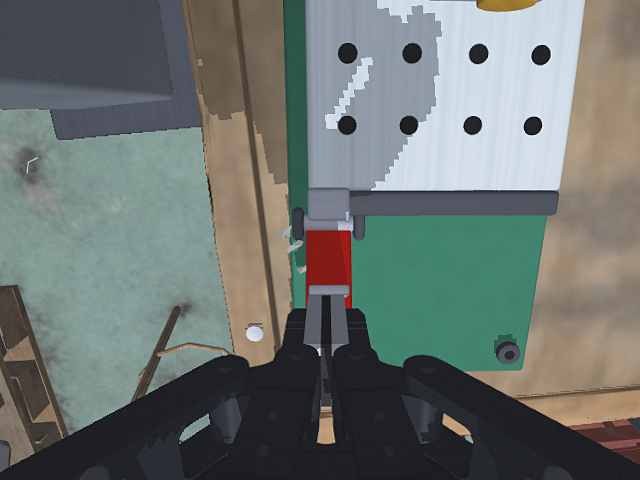

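View pics/s6c.png

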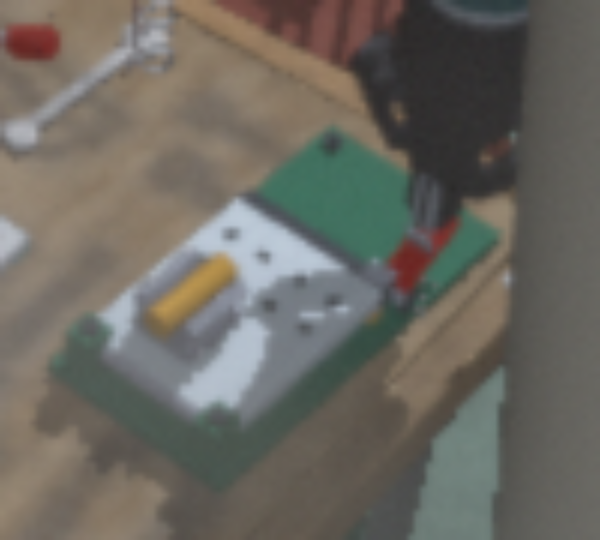

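The strap now lies about 23° above level, with the hook standing up at (328,288). Next I press on the tab beyond the hook.

```bash
python3 -m crank '[[-0.5,-1.2,0,0,0,0,0],[-0.3,-2.3,0,0,0,0,0],[1.2,-2.3,0,0,0,0,0],[2,-2.3,0,0,0,0,0],[2.5,-2.3,0,0,0,0,0]]';  python3 -m crank '[[0.3,0,0,0,0,0,0],[0.6,0,0,0,0,0,0],[0.6,0,0,0,0,0,0]]'
```

```text
clock: 6.55
position: [0.4109, -0.2705, 0.0248]
ee_rot: [0.706, 0.027, 0.707, -0.027]
contact_force: [0.6, -0.8, 0.9]
width: -0.0001
clock: 6.92
position: [0.4111, -0.2701, 0.0192]
ee_rot: [0.707, 0.027, 0.707, -0.027]
contact_force: [0.2, 0.1, 0.1]
width: 0.0
```

```bash
python3 -m crank '[[0.1,0,0,0,0,0,0],[0.2,0,0,0,0,0,0]]'; python3 -m crank '[[0.1,0,0,0,0,0,0],[0.1,0,0,0,0,0,0]]'
python3 - <<'E'
from h import *
st(); im=snap('wrist','w7')
C=cloud(im); 
for v in range(165,340,12): print(v, C[v,348].round(4), im["color"][v,348])
E
```

```text
clock: 7.18
position: [0.4112, -0.2703, 0.0174]
ee_rot: [0.707, 0.027, 0.706, -0.027]
contact_force: [0.9, -1.0, -0.5]
width: -0.0
clock: 7.42
position: [0.4112, -0.2703, 0.0168]
ee_rot: [0.707, 0.027, 0.706, -0.027]
contact_force: [-0.9, 0.4, 5.5]
width: 0.0001
t 7.42 pos [ 0.4112 -0.2703  0.0168] F [-0.93  0.43  5.54] w 0.0001 q [-0.72  0.38  1.98 -0.    0.78 -0.65] jawheading -4.42 xaxis [ 0. -0. -1.]
165 [ 0.4234 -0.2101  0.0416] [156 140 135]
177 [ 0.4242 -0.2173  0.017 ] [143 127 121]
189 [ 0.4239 -0.2212  0.0188] [154 137 131]
201 [ 0.4237 -0.2258  0.0169] [ 24  28 143]
213 [ 0.4234 -0.23    0.0176] [ 25  32 142]
225 [ 0.4232 -0.2345  0.0172] [ 23  28 142]
237 [ 0.4229 -0.2391  0.0168] [ 29  33 184]
249 [ 0.4227 -0.2442  0.0151] [ 24  29 130]
261 [ 0.4223 -0.2481  0.0174] [ 24  30 138]
273 [ 0.4218 -0.2492  0.0264] [114 102  99]
285 [ 0.4213 -0.2507  0.0332] [162 145 139]
297 [ 0.4214 -0.2622  0.0181] [ 21  29 139]
309 [ 0.421  -0.2638  0.0248] [38 35 20]
321 [ 0.4205 -0.2631  0.035 ] [34 30 28]
333 [ 0.4201 -0.2632  0.0428] [47 42 40]
```

View pics/w7.png

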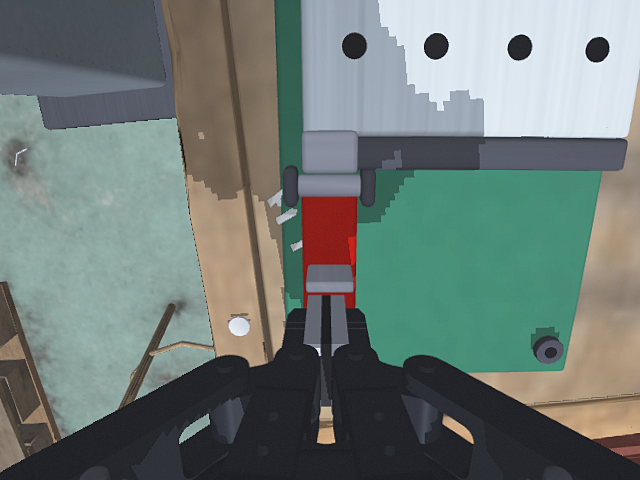

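The strap now reads level along its length at z 0.017, with the hook upright, and the tool carries 5.5 N, so the hasp is on its stop. Next I go to the wedge.

```bash
python3 -m crank '[[-6,0,0,0,0,0,0],[-12,0,0,0,0,0,0],[-18,0.5,0,0,0,0,2],[-22,4,0,0,0,0,4],[-23,10,0,0,0,0,6]]'; python3 -m crank '[[0,6,0,3,0,0,6],[0,12,0,6,0,0,6],[0,18,0,9,0,0,6],[0,24,0,12,0,0,6],[0,30,0,15,0,0,6]]'; python3 -c "
from h import *
st(); delta([.435,.235,.24],toolR(np.radians(67.8-90)))"
```

```text
clock: 8.1
position: [0.4207, -0.1716, 0.2493]
ee_rot: [0.709, 0.027, 0.704, -0.03]
contact_force: [0.6, 0.3, -0.7]
width: 0.0539
clock: 8.72
position: [0.4417, 0.1305, 0.2462]
ee_rot: [0.697, 0.12, 0.697, -0.12]
contact_force: [0.8, -0.6, 0.7]
width: 0.0602
t 8.72 pos [0.4417 0.1305 0.2462] F [ 0.81 -0.64  0.75] w 0.0602 q [ 0.14  0.09  1.7  -0.    1.34  0.48] jawheading -19.51 xaxis [ 0.001 -0.    -1.   ]
shift cm [ 0.62  9.63 -4.13] turn deg [ 2.69  0.04 -0.  ] |d| 10.49
```

```bash
python3 -m crank '[[0.3,5,-2,1.5,0,0,6],[0.6,9.6,-4.1,2.7,0,0,6],[0.6,9.6,-4.1,2.7,0,0,6]]'; python3 -c "
from h import *
st(); snap('wrist','w8')"
```

```text
clock: 9.1
position: [0.4343, 0.2357, 0.2396]
ee_rot: [0.694, 0.134, 0.695, -0.134]
contact_force: [0.2, -0.3, 0.4]
width: 0.06
t 9.1 pos [0.4343 0.2357 0.2396] F [ 0.19 -0.3   0.37] w 0.06 q [0.36 0.15 1.65 0.   1.34 0.74] jawheading -21.82 xaxis [-0.001  0.001 -1.   ]
```

View pics/w8.png

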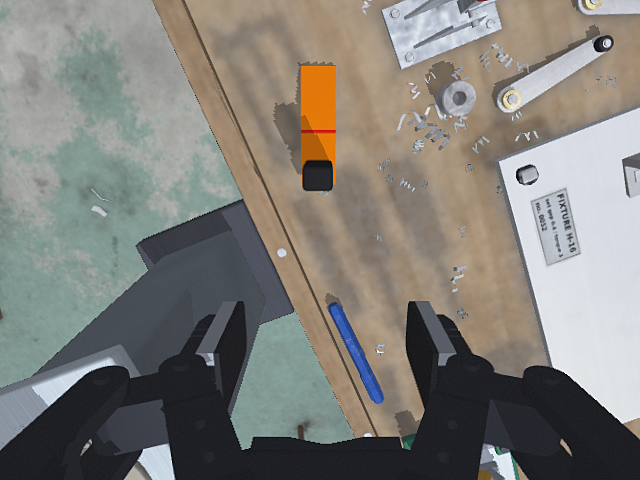

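The wedge's thin end lies at (301..336, 66), its red line at v=131, and its grip top at (303..333, 160..191). A bush stands to the right at (458,97).

Run:
```python
from h import *
from scipy.optimize import least_squares
im=load("w8")
cv2.imwrite("pics/w8c.png",cv2.resize(im["color"][50:205,260:380],None,fx=5,fy=5,interpolation=cv2.INTER_CUBIC)[:600*5//5*1+200][:775])
wp=np.array([[301.5,66],[336,66],[302.3,131],[336,131]])
L=np.array([[.05,.015,.004],[.05,-.015,.004],[-.005,.015,.015],[-.005,-.015,.015]])
def M(p,L=L):
    c,s_=np.cos(p[2]),np.sin(p[2]); return L@np.array([[c,s_,0],[-s_,c,0],[0,0,1]])+[p[0],p[1],0]
r=least_squares(lambda p:(proj(im,M(p))-wp).ravel(),[.45,.297,1.18])
print(r.x,np.degrees(r.x[2]),r.fun.round(1))
print("grip",M(r.x,np.array([[-.039,0,.046],[-.039,0,.062]])))
print("grip top depth",p3(im,318,175),p3(im,306,175),p3(im,331,175),p3(im,318,163,0))
G=np.array([[-.029,.012,.062],[-.029,-.012,.062],[-.049,.012,.062],[-.049,-.012,.062],[-.05,.015,.024]]); print(proj(im,M(r.x,G)).round(1))
st()
```

```text
[0.4536706  0.29761713 1.19380347] 68.3999005491245 [-0.2 -0.5  0.3 -0.7 -0.5  0.7  0.4  0.5]
grip [[0.43931368 0.26135587 0.046     ]
 [0.43931368 0.26135587 0.062     ]]
grip top depth [0.4402188  0.2645211  0.06242808] [0.43159827 0.26801144 0.06263698] [0.44951763 0.26057248 0.06100129] [0.44287861 0.27173976 0.04913598]
[[302.8 166.3]
 [333.9 166.2]
 [303.3 191.9]
 [333.9 191.7]
 [302.2 185. ]]
t 9.15 pos [0.4346 0.2338 0.2397] F [ 0.11 -0.09  0.73] w 0.0601 q [ 0.35  0.15  1.65 -0.    1.34  0.74] jawheading -21.91 xaxis [-0.001 -0.001 -1.   ]
```

View pics/w8c.png

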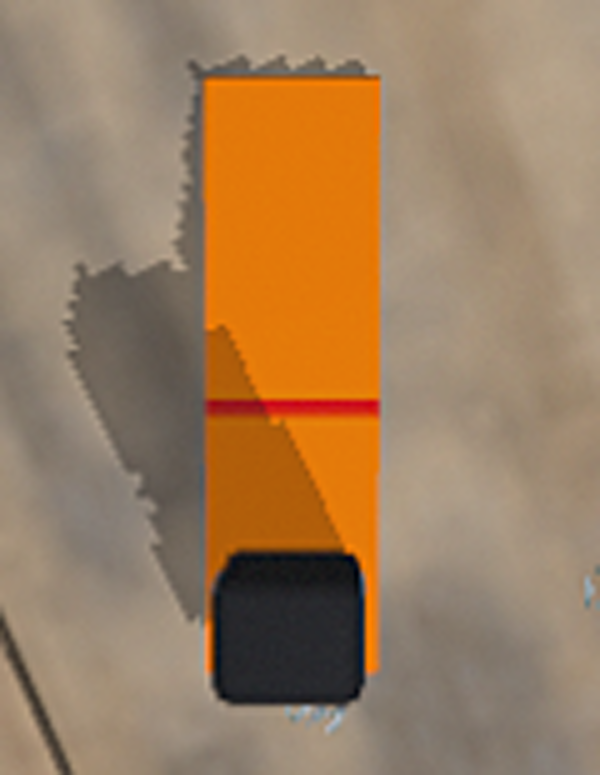

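```bash
python3 -c "
from h import *
delta([.437,.2615,.029],toolR(np.radians(68.1-90)))"
```

```text
shift cm [21.07  2.69 -0.8 ] turn deg [-0.01 -0.03  0.07] |d| 21.25
```

```bash
python3 -m crank '[[5,2.7,-0.8,0,0,0,6],[10,2.7,-0.8,0,0,0,6],[14,2.7,-0.8,0,0,0,6]]'; python3 -c "
from h import *
st(); delta([.437,.2615,.029],toolR(np.radians(68.1-90)));snap('wrist','w9')"
```

```text
clock: 9.52
position: [0.4376, 0.2591, 0.0986]
ee_rot: [0.694, 0.135, 0.694, -0.136]
contact_force: [0.2, 1.3, 0.5]
width: 0.06
t 9.53 pos [0.4376 0.2591 0.0986] F [0.22 1.31 0.5 ] w 0.06 q [ 0.4   0.29  1.84 -0.    1.01  0.79] jawheading -22.17 xaxis [-0.001 -0.001 -1.   ]
shift cm [ 6.95  0.21 -0.15] turn deg [-0.27 -0.02  0.09] |d| 6.96
```

View pics/w9.png

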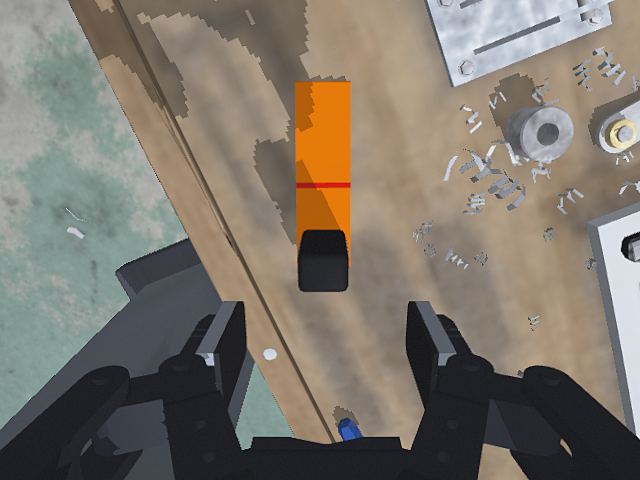

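```bash
python3 -m crank '[[3,0.2,-0.1,0,0,0,6],[5.5,0.2,-0.1,0,0,0,6],[6.9,0.2,-0.1,0,0,0,6],[6.9,0.2,-0.1,0,0,0,6]]'; python3 -c "
from h import *
st(); snap('wrist','w10')"
```

```text
clock: 10.07
position: [0.4378, 0.2621, 0.0311]
ee_rot: [0.694, 0.136, 0.694, -0.136]
contact_force: [0.1, 0.6, -0.5]
width: 0.06
t 10.07 pos [0.4378 0.2621 0.0311] F [ 0.08  0.58 -0.47] w 0.06 q [ 0.4   0.38  1.92 -0.    0.84  0.79] jawheading -22.18 xaxis [-0.001 -0.001 -1.   ]
```

View pics/w10.png

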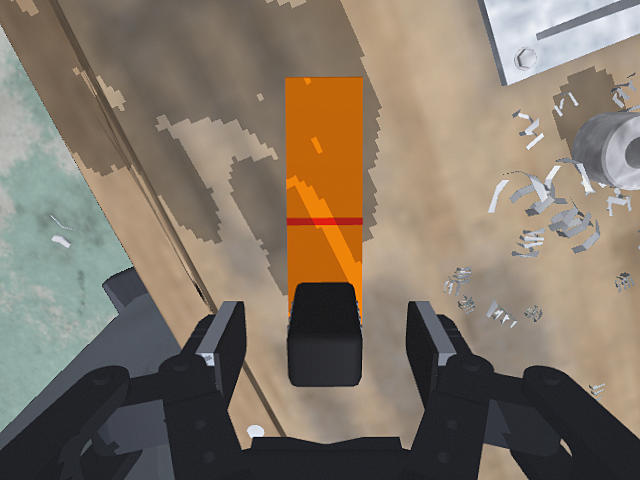

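Run:
```python
from h import *
im=load("w10"); s=manip.get_state(); m=rot(s["ee_rot"]).as_matrix()
for u,v in((325,290),(325,310),(325,325),(325,345),(325,365),(325,380),(293,345),(359,345),(240,310),(240,330),(412,310)): print(u,v,(m.T@(p3(im,u,v,0)-s["position"])*1e3).round(1),p3(im,u,v,0).round(4))
```

```text
325 290 [3.8 9.4 0.4] [0.4423 0.2712 0.028 ]
325 310 [-13.3   9.6   0.4] [0.4424 0.2713 0.0451]
325 325 [-23.6   9.5   0.4] [0.4423 0.2712 0.0554]
325 345 [-30.8   6.5   0.5] [0.4412 0.2685 0.0626]
325 365 [-30.4  -1.    0.5] [0.4384 0.2615 0.0622]
325 380 [-29.4  -7.3   0.4] [0.436  0.2556 0.0612]
293 345 [-31.1   6.7  -9.4] [0.4321 0.2723 0.0629]
359 345 [-30.5   6.3  11. ] [0.4509 0.2643 0.0622]
240 310 [-12.6   9.2 -29.3] [0.4147 0.2821 0.0444]
240 330 [-15.6   3.  -29.1] [0.4126 0.2763 0.0474]
412 310 [-12.4   9.1  30.8] [0.4703 0.2594 0.0442]
```

```bash
python3 -m crank '[[0,-0.2,0,0,0,0,6],[0,-0.2,0,0,0,0,2],[0,-0.2,0,0,0,0,2],[0,-0.2,0,0,0,0,2],[0,-0.2,0,0,0,0,2]]' 60;  python3 -c "
from h import *
st(); delta(fw(-.1,-.012,.3),toolR(FY-np.pi/2));"
```

```text
clock: 10.75
position: [0.4373, 0.2613, 0.0319]
ee_rot: [0.694, 0.136, 0.694, -0.135]
contact_force: [-0.9, 0.1, 6.0]
width: 0.0233
t 10.75 pos [0.4373 0.2613 0.0319] F [-0.9   0.08  5.98] w 0.0233 q [ 0.4   0.38  1.93 -0.    0.84  0.79] jawheading -22.11 xaxis [ 0.001  0.    -1.   ]
shift cm [-26.82 -47.27  22.36] turn deg [-17.89   0.05  -0.03] |d| 58.76
```

```bash
python3 -m crank '[[-2,0,0,0,0,0,2],[-6,0,0,0,0,0,2],[-12,0,0,0,0,0,2],[-17,0,0,0,0,0,2],[-20,0,0,0,0,0,2]]';  python3 -c "
from h import *
st(); snap('wrist','w11');"
```

```text
clock: 11.38
position: [0.4376, 0.2614, 0.2338]
ee_rot: [0.695, 0.136, 0.693, -0.135]
contact_force: [0.9, 0.5, -2.9]
width: 0.0231
t 11.38 pos [0.4376 0.2614 0.2338] F [ 0.88  0.45 -2.88] w 0.0231 q [ 0.4   0.17  1.64 -0.    1.33  0.79] jawheading -22.11 xaxis [ 0.003  0.001 -1.   ]
```

View pics/w11.png

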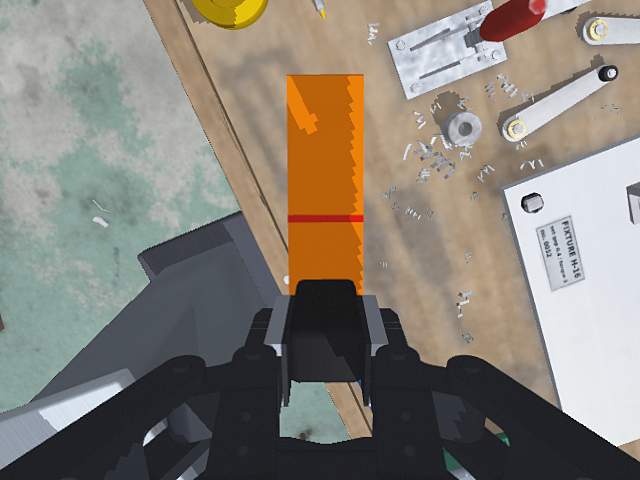

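The wedge is held level: thin end at v=75, red line at v=218, much as it looked on the bench. Next I work out the path back to the fixture.

```bash
python3 -c "
from h import *
st(); print(fw(-.149,-.012,.26)); delta([.405,-.03,.26],toolR(np.radians(-10)))"
```

```text
t 11.43 pos [0.4393 0.2622 0.237 ] F [0.17 0.27 1.43] w 0.0233 q [ 0.4   0.17  1.63 -0.    1.33  0.79] jawheading -22.11 xaxis [ 0.009  0.003 -1.   ]
[ 0.4627031  -0.30967907  0.26      ]
shift cm [ -2.43 -28.34   7.84] turn deg [-12.11   0.42  -0.33] |d| 29.51
```

```bash
python3 -m crank '[[-1,-4,1.4,-2,0,0,2],[-2,-9,2.8,-4,0,0,2],[-2.4,-15,4.4,-7,0,0,2],[-2.4,-21,6,-10,0,0,2],[-2.4,-27,7.5,-12,0,0,2]]';  python3 -c "
from h import *
st(); delta([.43,-.25,.26],toolR(FY-np.pi/2))"
```

```text
clock: 12.05
position: [0.4039, -0.0189, 0.2543]
ee_rot: [0.704, 0.062, 0.705, -0.062]
contact_force: [0.6, -0.3, -1.1]
width: 0.0233
t 12.05 pos [ 0.4039 -0.0189  0.2543] F [ 0.64 -0.25 -1.13] w 0.0233 q [-0.22 -0.    1.78 -0.    1.36 -0.04] jawheading -10.01 xaxis [-0.001 -0.    -1.   ]
shift cm [ -0.57 -22.31   6.58] turn deg [-5.79 -0.03  0.01] |d| 23.27
```

```bash
python3 -m crank '[[-0.2,-5,1.4,-1.5,0,0,2],[-0.4,-10.5,3,-3,0,0,2],[-0.5,-16,4.6,-4.5,0,0,2],[-0.5,-20,5.9,-5.8,0,0,2],[-0.5,-22.3,6.6,-5.8,0,0,2]]';  python3 -c "
from h import *
st(); snap('wrist','w12'); delta(fw(-.149,-.012,.075),toolR(FY-np.pi/2))"
```

```text
clock: 12.68
position: [0.4303, -0.25, 0.2589]
ee_rot: [0.706, 0.028, 0.707, -0.027]
contact_force: [0.4, 1.4, -2.7]
width: 0.0231
t 12.68 pos [ 0.4303 -0.25    0.2589] F [ 0.37  1.4  -2.65] w 0.0231 q [-0.67  0.14  1.61 -0.    1.39 -0.59] jawheading -4.44 xaxis [-0.002  0.001 -1.   ]
shift cm [18.4  -5.42  3.63] turn deg [-0.25 -0.06  0.12] |d| 19.52
```

View pics/w12.png

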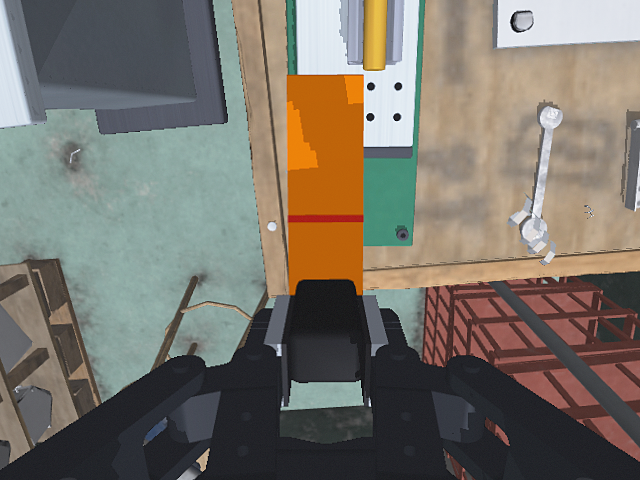

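```bash
python3 -m crank '[[1,-3,1.8,0,0,0,2],[4,-6,3.6,0,0,0,2],[9,-6,3.6,0,0,0,2],[14,-6,3.6,0,0,0,2],[17,-6,3.6,-0.2,0,0,2]]';  python3 -c "
from h import *
st(); im=snap('wrist','w13'); delta(fw(-.153,-.012,.043),toolR(FY-np.pi/2))
im=snap('scene','s13'); cv2.imwrite('pics/s13c.png',cv2.resize(im['color'][180:270,340:440],None,fx=6,fy=6))"
```

```text
clock: 13.35
position: [0.4606, -0.3082, 0.0873]
ee_rot: [0.705, 0.027, 0.708, -0.024]
contact_force: [-0.7, 0.3, -1.2]
width: 0.0231
t 13.35 pos [ 0.4606 -0.3082  0.0873] F [-0.68  0.27 -1.21] w 0.0231 q [-0.72  0.37  1.76  0.    1.02 -0.64] jawheading -4.08 xaxis [-0.004  0.004 -1.   ]
shift cm [ 4.11 -0.69  0.43] turn deg [ 0.14 -0.5  -0.42] |d| 4.19
```

View pics/w13.png

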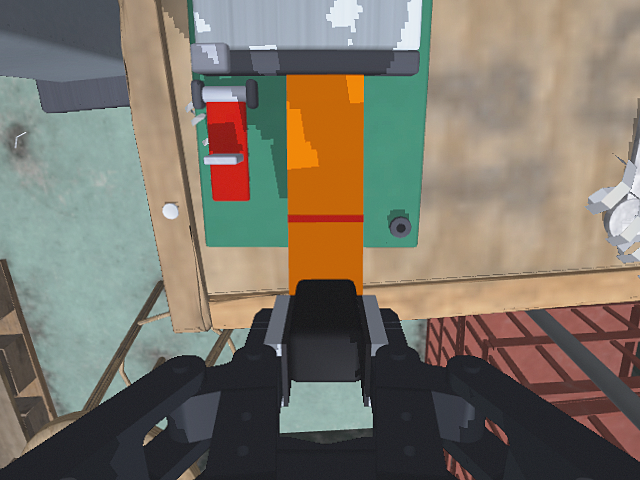

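View pics/s13c.png

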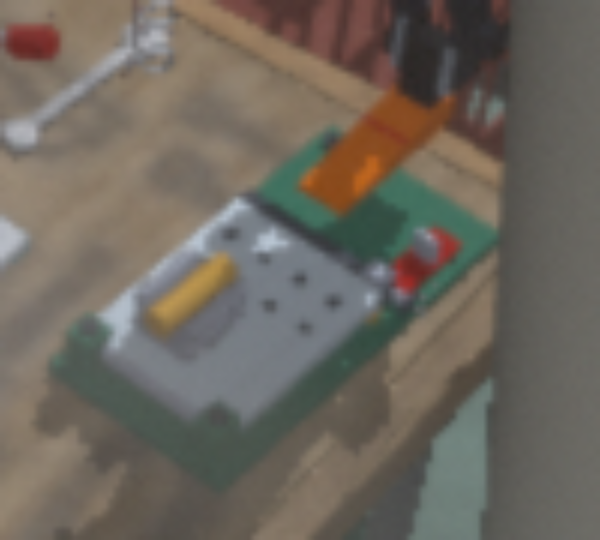

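Run:
```python
from h import *
im=load("w13"); s=manip.get_state(); m=rot(s["ee_rot"]).as_matrix()
def inF(P): d=P[:2]-FT; c,q=np.cos(FY),np.sin(FY); return np.array([c*d[0]+q*d[1],-q*d[0]+c*d[1],P[2]])*1e3
for n,u,v in (("thinL",292,79),("thinR",359,79),("thinM",325,79),("red",325,218),("lipfront L",270,72),("lip R",390,72),("lip top",270,55),("apron",380,150),("nearhinge",276,120),("hooktop",222,160),("strap",240,190),("strap2",240,108),("heelL",295,285),("heelR",358,285)):
    P=p3(im,u,v,0); print(n,inF(P).round(1),"tool",(m.T@(P-s["position"])*1e3).round(1))
for n,u,v in(("cornerR",417,247),("cornerL",207,247)): print(n,inF(onz(im,u,v,.01)).round(1))
print(inF(s["position"]))
```

```text
thinL [-59.5   2.5  59.9] tool [ 27.2  87.2 -10.7]
thinR [-59.5 -23.6  60.4] tool [26.6 87.2 15.4]
thinM [-59.6 -10.4  60.8] tool [26.2 87.2  2.1]
red [-112.5  -10.5   71.4] tool [15.3 34.3  2.1]
lipfront L [-54.5  14.4  34.1] tool [ 53.1  92.1 -22.4]
lip R [-54.4 -39.3  33.8] tool [53.  92.1 31.3]
lip top [-47.5  14.   35.2] tool [ 52.1  99.1 -22. ]
apron [-90.8 -39.   10.7] tool [75.9 55.6 31. ]
nearhinge [-75.7  15.1  10.9] tool [ 76.2  70.8 -23. ]
hooktop [-93.6  38.5  33.9] tool [ 53.2  53.  -46.6]
strap [-110.9   34.2   17.7] tool [ 69.3  35.7 -42.2]
strap2 [-69.8  31.9  18. ] tool [ 69.3  76.8 -39.9]
heelL [-139.2    1.6   76.3] tool [ 10.3   7.6 -10.1]
heelR [-139.2  -24.    76.2] tool [10.2  7.6 15.4]
cornerR [-144.4  -62.    10. ]
cornerL [-144.8   56.5   10. ]
[-146.90932788   -8.65850388   86.48491692]
```

```bash
python3 -m crank '[[0,-0.5,0.4,0,0,0,2],[1.5,-0.5,0.4,0,0,0,2],[3,-0.5,0.4,0,0,0,2],[3.6,-0.5,0.4,0,0,0,2],[3.6,-0.5,0.4,0,0,0,2]]';  python3 -c "
from h import *
st();delta(fw(-.151,-.012,.042),toolR(FY-np.pi/2))"
```

```text
clock: 14.08
position: [0.4652, -0.3158, 0.0536]
ee_rot: [0.706, 0.026, 0.707, -0.025]
contact_force: [0.7, -0.1, -1.1]
width: 0.0232
t 14.07 pos [ 0.4652 -0.3158  0.0536] F [ 0.67 -0.12 -1.06] w 0.0232 q [-0.72  0.41  1.78 -0.    0.95 -0.65] jawheading -4.12 xaxis [-0.001  0.001 -1.   ]
shift cm [ 1.16  0.4  -0.29] turn deg [ 0.1  -0.07 -0.05] |d| 1.26
```

```bash
python3 -m crank '[[0.4,0.4,-0.2,0,0,0,2],[0.8,0.4,-0.2,0,0,0,2]]'; python3 -m crank '[[0.1,0,0,0,0,0,2],[0.2,0,0,0,0,0,2]]'
```

```text
clock: 14.32
position: [0.4638, -0.3117, 0.0464]
ee_rot: [0.707, 0.025, 0.707, -0.025]
contact_force: [-0.4, -0.2, -1.4]
width: 0.0235
clock: 14.58
position: [0.464, -0.3122, 0.0444]
ee_rot: [0.707, 0.025, 0.707, -0.026]
contact_force: [0.1, 0.5, -0.6]
width: 0.0227
```

```bash
python3 -m crank '[[0.1,0,0,0,0,0,2],[0.15,0,0,0,0,0,2]]'; python3 -m crank '[[0.1,0,0,0,0,0,2],[0.1,0,0,0,0,0,2]]'
```

```text
clock: 14.82
position: [0.464, -0.3121, 0.0428]
ee_rot: [0.707, 0.025, 0.707, -0.025]
contact_force: [0.8, -0.5, -0.9]
width: 0.0237
clock: 15.08
position: [0.464, -0.3122, 0.042]
ee_rot: [0.707, 0.025, 0.707, -0.026]
contact_force: [0.2, -0.6, 0.4]
width: 0.0233
```

```bash
python3 -m crank '[[0.1,0,0,0,0,0,2],[0.1,0,0,0,0,0,2]]'
python3 - <<'E'
from h import *
st(); im=snap('wrist','w14'); s=manip.get_state(); m=rot(s["ee_rot"]).as_matrix()
def inF(P): d=P[:2]-FT; c,q=np.cos(FY),np.sin(FY); return np.array([c*d[0]+q*d[1],-q*d[0]+c*d[1],P[2]])*1e3
for n,u,v in (("thinL",292,79),("thinR",359,79),("red",325,218),("apronthinR",375,79),("apronL",280,85)):
    P=p3(im,u,v,1); print(n,inF(P).round(1))
print(inF(s["position"]))
E
```

```text
clock: 15.32
position: [0.464, -0.3122, 0.0419]
ee_rot: [0.707, 0.025, 0.706, -0.026]
contact_force: [-2.1, -0.1, 6.9]
width: 0.0232
t 15.32 pos [ 0.464  -0.3122  0.0419] F [-2.09 -0.06  6.9 ] w 0.0232 q [-0.72  0.42  1.81 -0.    0.91 -0.64] jawheading -4.11 xaxis [ 0.    -0.001 -1.   ]
thinL [-63.6  -1.5  15.3]
thinR [-63.5 -27.4  15.6]
red [-116.4  -14.3   25.9]
apronthinR [-63.1 -34.1  10.4]
apronL [-65.5   3.7  10.7]
[-151.44857713  -13.46899251   41.92167046]
```

View pics/w14.png

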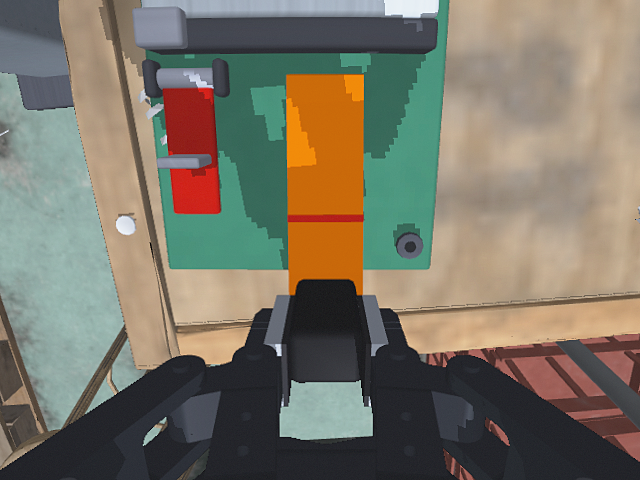

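```bash
python3 -m crank '[[0,0.7,0,0,0,0,2],[0,1.4,0,0,0,0,2],[0,2.1,0,0,0,0,2],[0,2.8,0,0,0,0,2],[0,3.3,0,0,0,0,2]]'
python3 - <<'E'
from h import *
st(); im=snap('wrist','w15')
E
```

```text
clock: 16.0
position: [0.4677, -0.2805, 0.0419]
ee_rot: [0.708, 0.024, 0.705, -0.026]
contact_force: [-0.1, -5.0, 5.2]
width: 0.023
t 16.0 pos [ 0.4677 -0.2805  0.0419] F [-0.11 -5.02  5.18] w 0.023 q [-0.67  0.4   1.84 -0.    0.89 -0.59] jawheading -4.09 xaxis [ 0.003 -0.004 -1.   ]
```

View pics/w15.png

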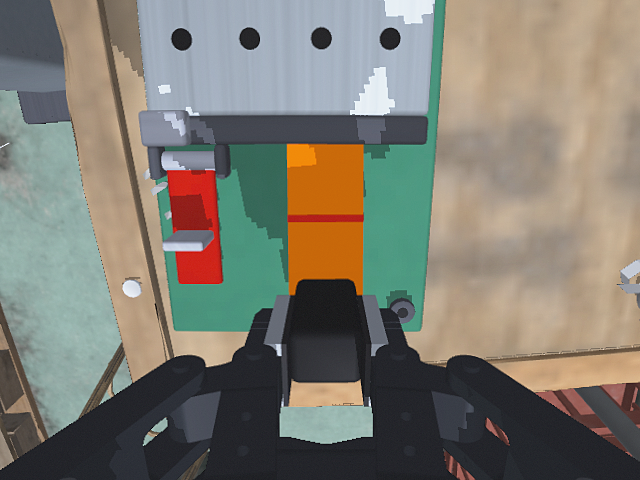

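```bash
python3 -m crank '[[0,0.4,0,0,0,0,2],[0,0.8,0,0,0,0,2],[0,1.2,0,0,0,0,2],[0,1.6,0,0,0,0,2]]'
cat >> h.py <<'E'
def inF(P): d=P[...,:2]-FT; c,q=np.cos(FY),np.sin(FY); return np.stack([c*d[...,0]+q*d[...,1],-q*d[...,0]+c*d[...,1],P[...,2]],-1)*1e3
def plate(im):
    C=inF(cloud(im)); x,y,z=C[...,0],C[...,1],C[...,2]
    k=(x>-42)&(x<0)&(np.abs(y+2.7)<44)&(z>28)&(z<55)&~((y>25)&(x<-38))
    A=np.stack([x[k],np.ones(k.sum())],1); co=np.linalg.lstsq(A,z[k],rcond=None)[0]; r=z[k]-A@co; g=np.abs(r)<2
    co=np.linalg.lstsq(A[g],z[k][g],rcond=None)[0]
    l=(x>-54)&(x<-48)&(y<20)&(y>-48)&(z>28)&(z<55)
    print("plate n",g.sum(),"slope",-co[0].round(4),"z at -55",(co[0]*-55+co[1]).round(2),"z at -20",(co[0]*-20+co[1]).round(2),"lip top z",np.median(z[l]).round(2),l.sum())
    a=(x>-130)&(x<-65)&(y<-35)&(y>-55)&(np.abs(z-10)<3); print("apron z",np.median(z[a]).round(2))
E
python3 - <<'E'
from h import *
st(); im=snap('wrist','w16'); print(inF(manip.get_state()["position"]))
for n in('w13','w14','w15','w16'): print(n);plate(load(n))
E
```

```text
clock: 16.55
position: [0.4699, -0.268, 0.0426]
ee_rot: [0.709, 0.021, 0.705, -0.028]
contact_force: [-1.1, -11.0, 5.0]
width: 0.023
t 16.55 pos [ 0.4699 -0.268   0.0426] F [ -1.09 -10.97   5.05] w 0.023 q [-0.64  0.4   1.85 -0.01  0.88 -0.57] jawheading -4.0 xaxis [ 0.006 -0.01  -1.   ]
[-106.28208366  -16.12618311   42.5325703 ]
w13
plate n 8141 slope 0.0017 z at -55 34.63 z at -20 34.57 lip top z 34.53 2162
apron z 10.58
w14
plate n 1459 slope 0.1397 z at -55 36.57 z at -20 31.68 lip top z 34.58 3896
apron z 10.6
w15
plate n 27006 slope -0.0009 z at -55 34.59 z at -20 34.62 lip top z 34.61 3345
apron z 10.56
w16
plate n 32568 slope 0.0111 z at -55 36.21 z at -20 35.82 lip top z 36.15 3089
apron z 10.55
```

View pics/w16.png

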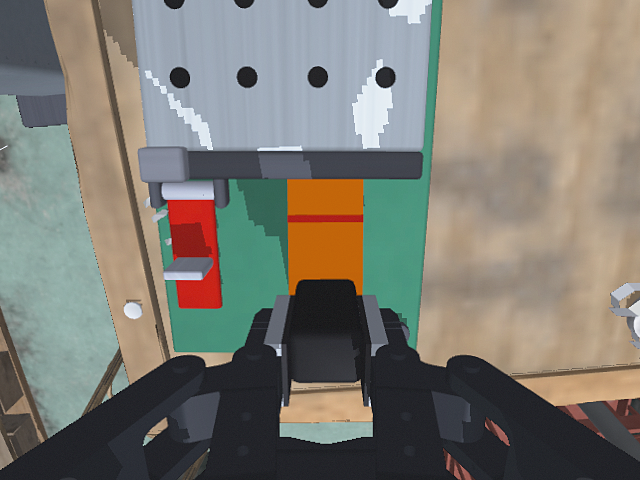

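The plate has started to lift: the lip is up about 1.5 mm and aligned with the wedge, and the red line at v=218 is about 15 mm short of the lip. The push tilts the hand about 0.6°, so I trim the pitch and sideways drift while continuing.

```bash
python3 -m crank '[[0.05,0.3,0,0,0,0.4,2],[0.1,0.6,-0.1,0,0,0.8,2],[0.1,0.9,-0.2,0,0,0.8,2],[0.1,1.0,-0.2,0,0,0.8,2]]'
python3 - <<'E'
from h import *
st(); im=snap('wrist','w17'); print(inF(manip.get_state()["position"]))
plate(load('w17'))
E
```

```text
clock: 17.1
position: [0.4699, -0.2587, 0.042]
ee_rot: [0.71, 0.026, 0.703, -0.024]
contact_force: [0.4, -12.3, 4.9]
width: 0.0234
t 17.1 pos [ 0.4699 -0.2587  0.042 ] F [  0.37 -12.32   4.92] w 0.0234 q [-0.64  0.39  1.86  0.01  0.88 -0.57] jawheading -4.01 xaxis [ 0.009  0.002 -1.   ]
[-97.53927066 -15.4197464   41.98356035]
plate n 31459 slope 0.0237 z at -55 37.93 z at -20 37.1 lip top z 37.76 3023
apron z 10.52
```

View pics/w17.png

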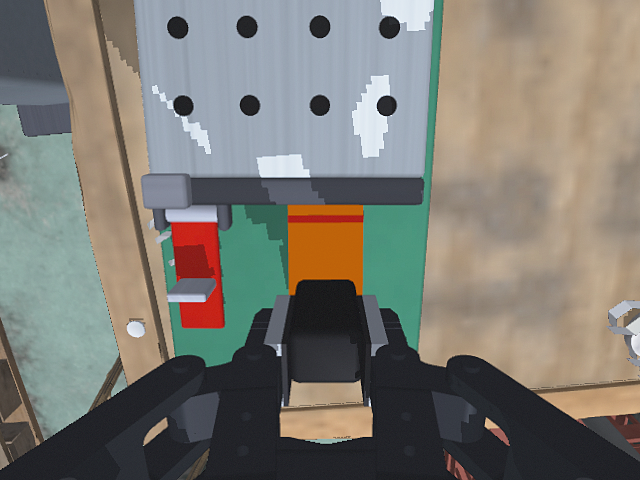

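```bash
python3 -m crank '[[0,0.25,0,0,0.2,0,2],[0,0.5,0,0,0.4,0,2],[0,0.7,0,0,0.4,0,2],[0,0.7,0,0,0.4,0,2]]'
python3 - <<'E'
from h import *
st(); im=snap('wrist','w18'); print(inF(manip.get_state()["position"]))
plate(load('w18'))
E
```

```text
clock: 17.65
position: [0.4701, -0.2513, 0.0419]
ee_rot: [0.707, 0.026, 0.706, -0.023]
contact_force: [-0.7, -11.4, 5.1]
width: 0.023
t 17.65 pos [ 0.4701 -0.2513  0.0419] F [ -0.65 -11.39   5.06] w 0.023 q [-0.62  0.39  1.86  0.    0.89 -0.56] jawheading -4.0 xaxis [ 0.001  0.003 -1.   ]
[-90.2377709  -15.03356424  41.90247129]
plate n 30699 slope 0.0342 z at -55 39.39 z at -20 38.19 lip top z 39.12 2932
apron z 10.54
```

View pics/w18.png

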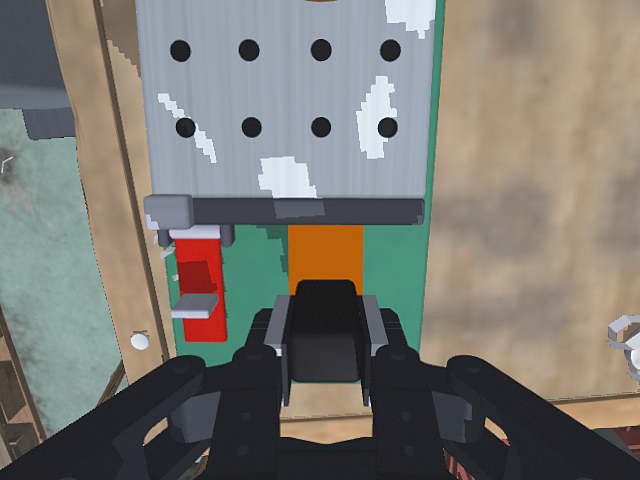

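```bash
python3 -m crank '[[0,0.05,0,0,0,0,2],[0,0.1,0,0,0,0,2],[0,0.1,0,0,0,0,2],[0,0.1,0,0,0,0,2],[0,0.1,0,0,0,0,2]]'
python3 - <<'E'
from h import *
im=snap('wrist','w19'); plate(im); st(); print(inF(manip.get_state()["position"]))
im=snap('scene','s19'); cv2.imwrite('pics/s19c.png',cv2.resize(im['color'][180:270,340:440],None,fx=6,fy=6))
C=inF(cloud(load('w19')))
for n,u,v in (("thickL",292,270),("thickR",359,270),("hasp near hinge",200,250),("hasp end",205,330),("hook",195,302)): print(n,np.median(C[v-2:v+3,u-2:u+3].reshape(-1,3),0).round(1))
snap('top','t19')
a,b=load('top0')["color"],load('t19')["color"]; cv2.imwrite('pics/t19.png',b)
E
python3 -m crank '[[0,0,0,0,0,0,2],[0,0,0,0,0,0,2],[0,0,0,0,0,0,2],[0,0,0,0,0,0,2],[0,0,0,0,0,0,2]]'
```

```text
clock: 18.32
position: [0.47, -0.2506, 0.0419]
ee_rot: [0.707, 0.026, 0.706, -0.024]
contact_force: [-0.6, -11.7, 5.3]
width: 0.0231
plate n 30655 slope 0.0341 z at -55 39.49 z at -20 38.3 lip top z 39.29 2948
apron z 10.57
t 18.38 pos [ 0.4701 -0.2506  0.0419] F [ -0.02 -11.76   4.99] w 0.0232 q [-0.62  0.39  1.86  0.    0.89 -0.56] jawheading -4.0 xaxis [ 0.001  0.003 -1.   ]
[-89.51329459 -14.99248013  41.90895672]
thickL [-75.2  -2.5  29.9]
thickR [-75.2 -29.6  29.5]
hasp near hinge [-71.1  38.3  16.7]
hasp end [-109.4   39.2   17.5]
hook [-91.8  39.9  24.8]
clock: 19.1
position: [0.4701, -0.2506, 0.0419]
ee_rot: [0.707, 0.026, 0.706, -0.024]
contact_force: [-0.9, -11.6, 5.5]
width: 0.0232
```

View pics/s19c.png

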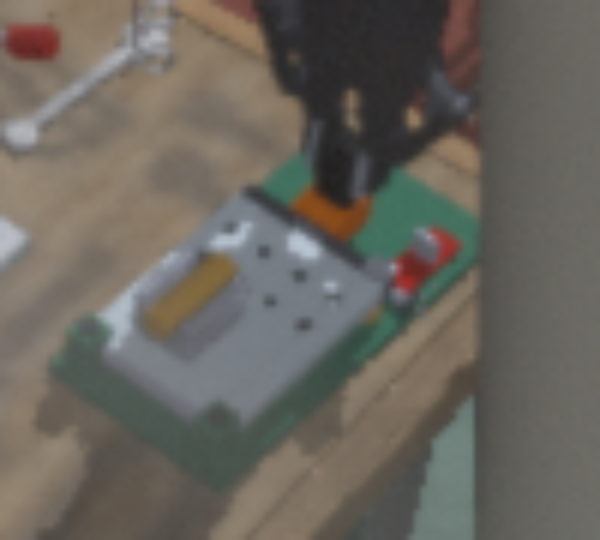

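View pics/t19.png

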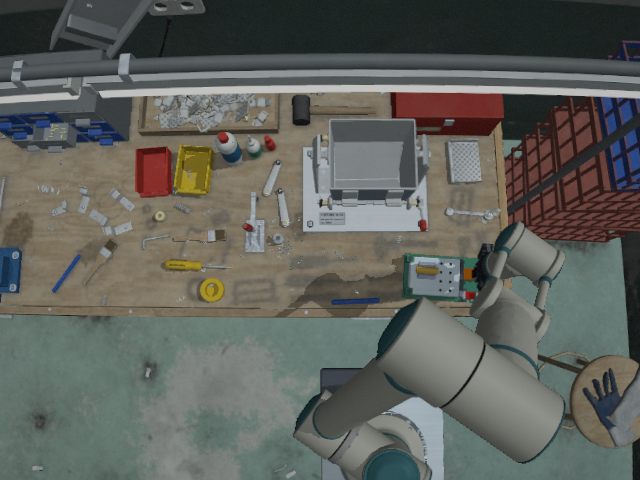

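```bash
python3 -c "
from h import *
plate(snap('wrist','w20')); st(); print(manip.sign_off())"
```

```text
plate n 30656 slope 0.0344 z at -55 39.51 z at -20 38.3 lip top z 39.28 2945
apron z 10.55
t 19.15 pos [ 0.4701 -0.2506  0.0419] F [-1.000e-02 -1.159e+01  5.670e+00] w 0.0227 q [-0.62  0.39  1.86  0.    0.89 -0.56] jawheading -4.0 xaxis [ 0.001  0.003 -1.   ]
the job is handed in; nothing more can be done
None
```

I swung the red hasp off the catch, folded it down to its stop, and pushed the wedge in under the lip. The plate is lifted and still carried, and I handed in at 19.15 s of the 64 s allowed, still gripping the wedge.

**Last checks**
- **Lift:** the wrist camera's depth puts the lip 4.9 mm above rest (plate slope 0.034 rad). It stayed steady for about 0.8 s before hand-in.
- **Wedge:** it lies flat on the apron, with the hand tilted less than 0.2° and at the same height as when the wedge first touched down. The red line had gone under the lip, where it no longer showed in the wrist picture. The push is about 11.6 N and the downward press about 5.5 N.
- **Hasp:** the strap read level at z 0.017 at the end, with the hook standing up.
- **Bystanders:** they look unmoved in the last top picture. I judged that by eye and did not measure it.

**What went less well**
- **Folding the hasp:** the first press landed in front of its end. A second press jammed briefly against the hook and read about 24 N straight up (about 31 N in all), through the fingers, so I backed off. A third press on the tab took it to the stop.
- **Wedge position:** it sits at about y -13 to -15 mm instead of -12, because the arm gave sideways under the push. It is still inside the mouth.
- **Calibration:** the top and wrist cameras disagreed by about 3 mm on where the fixture stands. I checked the wrist camera against the fingers in its own view and used a position corrected by about 2 mm.

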